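# Feed dead handsets through the flap of the scrap box

## Task

The steel pail with the wooden handle is standing on the loading ledge of the grey scrap box, in front of its flap: lift it off by its handle and set it upright on the cork mat. Then put every dead handset lying on the worktop through the spring flap into the box, so that none is left outside and the flap has swung fully shut behind them, and at last stand the pail upright back on the ledge, clear of the flap. Keep the pail upright throughout and leave everything else on the bench as it is.

Things in the scene. Friction and masses are not known exactly. Their poses are not given: they have to be found in the camera images.
- scrap_box: fixed grey sheet-metal collecting box, 210 mm wide, 290 mm deep with its ledge, 158 mm high, closed by a fixed clear top; only the port leads inside. Origin: on the worktop below the middle of the port wall's outer face; x points into the box (the way things are pushed), y along ledge and flap, z up.
- ledge (a point): middle of the flat loading ledge in front of the port, 100 mm above the worktop: top of a solid block, x -110 to +8 mm and y +-105 mm in the box's frame, no rim. A handset laid along the box's y and pushed along its x until its rear edge is flush with the port wall's outer face tips over the ledge's end (x = +8 mm) and drops in.
- port (a point): middle of the port's lower edge, at ledge height, on the outer face of the port wall (x = 0). The wall is 6 mm thick; the port is 180 mm wide and 46 mm high, the lintel above it ends 58 mm above the ledge.
- inside (a point): middle of the space inside the box, 70 mm above the worktop. There a slick steel slide falls steeply from the ledge's end (x = 8 mm, 92 mm above the worktop) to 38 mm height at x = 70 mm, then gently to 10 mm at the back wall (x = 174 mm); 198 mm wide
- flap (a joint): hinge of the flap that closes the port, rad: 0 = shut (hanging), grows as its lower edge swings into the box, up to 1.35. Hinged along the top of the port; a weak spring and its weight shut it. About 1 to 2 N push it open.
- flap_edge (a point): middle of the lower edge of the aluminium flap (174 x 41 x 3 mm, rubber strip along its lower edge), about 2 mm above the ledge when shut
- pail: small open steel pail of screws, 64 mm across the foot, 76 mm across the rim, 70 mm high, with a fixed arched handle over it, 0.18 to 0.31 kg. Origin: centre of its underside; z up, y along the handle. It starts on the ledge.
- pail_grip (a point): middle of the wooden handle bar, 108 mm above the pail's underside: bar 62 mm long along the pail's y, 16 mm wide along its x, 14 mm high, with 31 mm free between it and the rim
- cork_mat: fixed round cork mat, 120 mm across, 4 mm thick, on the worktop. Origin: centre of its underside
- handset_0: white plastic remote handset with a yellow strip, a flat rounded bar 50 wide x 145 long x 24 mm thick, 0.10 to 0.19 kg, lying flat on the worktop. Origin: centre of its underside; x across its width, y along its length, z up. May be absent (None).
- handset_1: white plastic remote handset with a yellow strip, a flat rounded bar 50 wide x 145 long x 24 mm thick, 0.10 to 0.19 kg, lying flat on the worktop. Origin: centre of its underside; x across its width, y along its length, z up. May be absent (None).
- handset_2: white plastic remote handset with a yellow strip, a flat rounded bar 50 wide x 145 long x 24 mm thick, 0.10 to 0.19 kg, lying flat on the worktop. Origin: centre of its underside; x across its width, y along its length, z up. May be absent (None).
- rubber_blower: black rubber blower bulb standing on its foot, 54 mm across, 111 mm high. Origin: centre of its underside. A bystander: leave it alone.
- tape_roll: roll of tan tape lying flat, 66 mm across, 20 mm high. Origin: centre of its underside. A bystander: leave it alone.
- lens_tube: black lens tube standing upright, 43 mm across, 62 mm high. Origin: centre of its underside. A bystander: leave it alone.
- brush: small brush with a wooden handle lying along y, 142 mm long, 21 mm wide. Origin: centre of its underside. A bystander: leave it alone.

How it is judged (in metres and radians):
On the way, in this order (a step that is already met when the one before it is completed fails the run):
1. the pail stands upright on the cork mat, released (horizontal distance between pail and cork_mat below 0.035 m and height (world z) of pail below 0.012 m and angle between pail's own z axis and vertical below 0.12 rad and contact force between pail and the fingers below 0.1 N and linear speed of pail below 0.03 m/s), for 0.3 s.
2. every handset lies inside the scrap box and the flap is shut (x of handset_0 in the frame of scrap_box between 0.02 and 0.172 m and y of handset_0 in the frame of scrap_box between -0.1 and 0.1 m and z of handset_0 in the frame of scrap_box between -0.01 and 0.105 m and linear speed of each of handset_0, handset_1, handset_2 below 0.05 m/s and x of handset_1 in the frame of scrap_box between 0.02 and 0.172 m and y of handset_1 in the frame of scrap_box between -0.1 and 0.1 m and z of handset_1 in the frame of scrap_box between -0.01 and 0.105 m and x of handset_2 in the frame of scrap_box between 0.02 and 0.172 m and y of handset_2 in the frame of scrap_box between -0.1 and 0.1 m and z of handset_2 in the frame of scrap_box between -0.01 and 0.105 m and value of joint flap below 0.08 rad), for 0.3 s.
At the end, for the whole second after the job is handed in: Every handset lies at rest inside the box (centre over 20 mm behind the port wall's face), the flap is shut (under 0.08 rad), and the pail stands released and upright (within 0.12 rad) on the ledge, its centre 22 to 95 mm before the port wall and within 85 mm of the ledge's middle (all of step 2 and x of pail in the frame of scrap_box between -0.095 and -0.022 m and y of pail in the frame of scrap_box between -0.085 and 0.085 m and z of pail in the frame of scrap_box between 0.09 and 0.11 m and angle between pail's own z axis and vertical below 0.12 rad and contact force between pail and the fingers below 0.1 N and linear speed of pail below 0.03 m/s); the robot touches nothing.
It fails at once if a bystander (blower, tape roll, lens tube, brush) is moved more than 5 cm (distance of any of rubber_blower, tape_roll, lens_tube, brush from where it was at the start of the episode above 0.05 m).
It fails at once if the pail is tipped over (more than 0.8 rad) (angle between pail's own z axis and vertical above 0.8 rad).
Of handset_0, handset_1, handset_2 only 2 to 3 are there at a start; the rules pass over those that are not, and their reading is None.
At some moment in a run one of handset_0, handset_1, handset_2 may be knocked a few centimetres aside while the robot is not near it.
It also fails if it takes over 210 s, if anything falls off the work surface, if the arm or the gripper's body presses on something with over 40 N, if the wrist force passes 120 N, or if a joint passes its speed limit or range.

## Robot

A 6-joint arm with a two-finger parallel gripper is mounted at the origin on a cart in front of the work surface, level with it; the furniture and walls round the work are solid. World frame = base frame: x ahead of the robot, y to its left, z up, the work surface at z = 0. Lengths are in mm, angles in rad, forces in N, time in s.
With the tool pointing down it reaches from about 400 to 925 mm from the base axis. Payload 12.5 kg.
Tool frame: the origin (TCP) lies where the fingers leave the gripper's body, on its centre line; the fingertips stand 78 mm ahead of it and the grasp point (between the pads) lies 59 mm ahead of it (env.tip_extent is the distance from the TCP to the fingertips, in mm); z points along the fingers, y is the direction in which the jaws open and shut (so a half turn about z gives the same grasp; the last joint's range is limited). The gripper opens to 95 mm and grips with 3 to 60 N. Pads are 20 mm wide; open, the fingers measure 119 mm over their backs; the gripper's body (75 mm by 180 mm) begins 59 mm behind the grasp point.
Start: joints at [1.063, 0.491, 1.559, -0, 1.092, -0.106], TCP at [244.404, 575.243, 292.261] pointing down, gripper open.
Joint ranges: [-3.1, 3.1], [-0.84, 2.19], [0.05, 2.79], [-1.13, 4.28], [0.06, 2.93], [-2.69, 2.69]. Speed limits (rad/s): [2.22, 2.22, 2.79, 3.14, 3.14, 3.14].

## Interface

Orientations are given as [roll, pitch, yaw] about the fixed x, y, z axes, in that order (R = Rz(yaw) Ry(pitch) Rx(roll)).
In Python, from cell import env gives the robot as it stands. The module is installed in compiled form; this text tells all that it offers.
- The arm moves only by the tool play_rows, never from a script. Its argument "targets" is a list of rows, each an object with "linear": the shift along the tool's x, y, z in mm, a list of three; "turn": the turn about the tool's z in rad. A call has 1 to 20 rows; each row is the pose to reach, as a shift and turn from the pose commanded when the call began, along the tool's axes at that moment; what a row does not reach only later rows make up. A row lasts 1/8 s, in which the tool goes at most 62.5 mm and 10.7 degrees, less where a joint would pass 70% of its speed; a pose out of reach is approached as far as the arm can. A call with a gripper value outside its range is refused whole. "hand" is the finger opening in mm, from 0 to 95.1, set as the call begins (left out, the last holds). The fingers move at their own pace and stop on an object; the grip force is fixed at half the most. Time passes only in rows, so rows that repeat a pose let the fingers close. It gives the time, the measured TCP pose, the force and the opening at its end, in the units of the state.
- env.state(): the state, without advancing time (a new reading comes with each control period).
- env.read_camera(name): name is "side" or "top" or "wrist"; returns (picture, depth): 420x560x3 uint8, red, green, blue; 420x560 float32, mm along the optical axis (not along the pixel's ray), 0 where there is no reading.
- env.camera_params(name): a dict with "fx", "fy", "cx", "cy" (pixels), "k1" (the pictures are not rectified: a ray, as slopes to the right and down, at radius r is drawn at 1 + k1 r^2 times it, then the intrinsics apply), "R" (3x3) and "t" (3): a world point X has camera coordinates R X + t. Camera axes: x right, y down, z forward; pixel columns grow to the right and rows downward; lengths in mm; the calibration is good to about 2 mm. A picture is of the moment at which its call begins: read the wrist's pose just before it. camera_params takes no time and is no camera call; for the wrist camera it gives the pose at the moment of the call.
- env.job_done(): hands the job in, once; it reports no verdict.
The state is a dict: "t": time; "joints": joint angles; "qvel": joint speeds; "tau": joint torques, N m; "eef_pos": TCP position; "tcp_rot": TCP orientation; "ft_force": force on the tool from outside, world axes, zero at the start; "moment": the same for the moment, N m; "opening": opening from 0.0 (shut) to 1.0 (fully open).
Only numpy, scipy, OpenCV 4.12 (cv2) and the standard library are available. Lean on these libraries where they do the work, as an engineer would, in place of code of your own. Each camera call takes 0.05 s, during which the arm holds its last target.

## Working session

There is one attempt and no reset: what is moved stays moved. The work goes in short steps, Python scripts to look and compute and a tool call to move; the robot and the scene stay as the last step left them, time stands still between calls to the robot, and variables do not carry over. Pictures are saved under pics/ and viewed, and the job is handed in when it is done.

Besides the shell and the picture viewer there is one more tool, called after "Emit:" in YAML: its name, and indented under it one key for each argument. play_rows: Moves the arm, as the interface text tells. Its arguments: {"type":"object","properties":{"targets":{"type":"array","items":{"type":"object","properties":{"linear":{"type":"array","items":{"type":"number"}},"turn":{"type":"number"}}}},"hand":{"type":"number"}},"required":["targets"]}

```bash
mkdir -p pics
cat > h.py <<'E'
import numpy as np, cv2
from cell import env
def snap(n,f):
    p=env.camera_params(n); im,d=env.read_camera(n)
    cv2.imwrite('pics/'+f+'.png',im[:,:,::-1]); np.savez('pics/'+f+'.npz',im=im,d=d,**{k:np.array(v) for k,v in p.items()})
    return im,d,p
def load(f):
    z=np.load('pics/'+f+'.npz'); p={k:z[k] for k in z.files}; return z['im'],z['d'],p
def rays(p,uv):
    uv=np.array(uv,float).reshape(-1,1,2)
    K=np.array([[p['fx'],0,p['cx']],[0,p['fy'],p['cy']],[0,0,1]],float)
    return cv2.undistortPoints(uv,K,np.array([float(p['k1']),0,0,0])).reshape(-1,2)
def plane(p,uv,z):
    xy=rays(p,uv); R=np.array(p['R']);t=np.array(p['t'])
    d=np.c_[xy,np.ones(len(xy))]@R; c=-R.T@t
    s=(z-c[2])/d[:,2]; return c+d*s[:,None]
def cloud(d,p):
    v,u=np.mgrid[0:d.shape[0],0:d.shape[1]]
    xy=rays(p,np.c_[u.ravel(),v.ravel()]); z=d.ravel()[:,None]
    P=(np.c_[xy,np.ones(len(xy))]*z-np.array(p['t']))@np.array(p['R'])
    P[d.ravel()==0]=np.nan
    return P.reshape(*d.shape,3)
E
python3 - <<'E'
from h import *
s=env.state(); print({k:np.round(v,3).tolist() for k,v in s.items()}, env.tip_extent)
for n in ['side','top','wrist']:
    im,d,p=snap(n,n+'0'); print(n,np.round(-np.array(p['R']).T@np.array(p['t'])), np.round(p['R'],2).tolist(),p['fx'],p['k1'])
E
```

```text
{'t': 0.0, 'joints': [1.063, 0.492, 1.559, -0.0, 1.092, -0.106], 'qvel': [0.002, -0.001, -0.001, 0.001, 0.001, -0.0], 'tau': [0.003, -61.263, -25.819, 0.069, 0.048, -0.0], 'eef_pos': [244.309, 575.097, 291.681], 'tcp_rot': [-3.141, -0.0, 2.74], 'ft_force': [-0.804, -0.566, -0.077], 'moment': [0.022, 0.002, -0.013], 'opening': 1.0} 77.60000000000001
side [ 194. -248.  967.] [[0.64, -0.77, 0.0], [-0.66, -0.55, -0.51], [0.39, 0.33, -0.86]] 448.7233659694814 -0.06058266345355888
top [ 529.   66. 1206.] [[0.02, -1.0, -0.0], [-1.0, -0.02, -0.06], [0.06, 0.0, -1.0]] 504.09158349220866 0.004664359201680295
wrist [171. 607. 383.] [[0.39, 0.92, -0.0], [0.88, -0.37, 0.29], [0.27, -0.11, -0.96]] 307.1054631640505 -0.0692044194647552
```

View pics/side0.png

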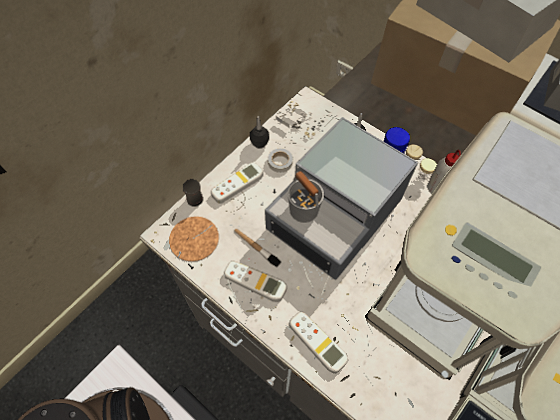

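View pics/top0.png

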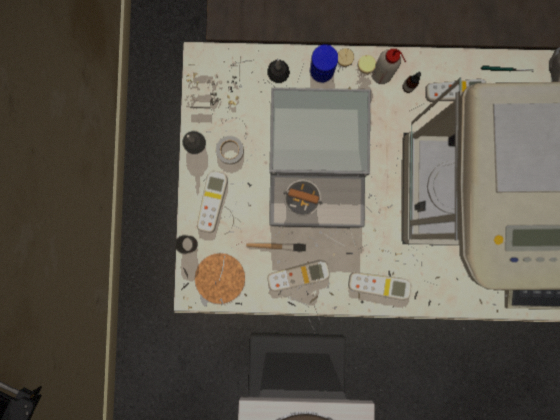

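View pics/wrist0.png

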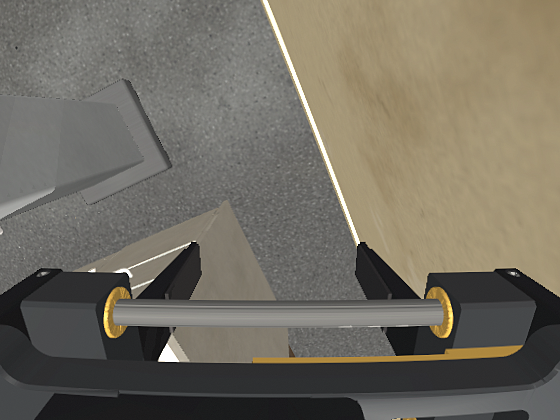

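Run:
```python
from h import *
im,d,p=load('top0'); C=cloud(d,p)
for n,(u,v) in dict(mat=(220,278),hA=(213,201),hB=(298,276),hC=(380,286),hD=(440,90),table=(330,250),ledgeL=(340,205),ledgefr=(300,222),top=(320,130),pailh=(303,197),blow=(194,142),lens=(187,244),brush=(275,246),bal=(500,150),balp=(440,170),cover=(405,190)).items(): print(n,np.round(C[v,u]))
a=cv2.resize(im[60:120,400:500],None,fx=6,fy=6,interpolation=cv2.INTER_CUBIC)[:,:,::-1]
b=cv2.resize(im[80:300,170:420],None,fx=3,fy=3,interpolation=cv2.INTER_CUBIC)[:,:,::-1]
cv2.imwrite('pics/c1.png',a);cv2.imwrite('pics/c2.png',b[:600,:])
# handset white mask
hsv=cv2.cvtColor(im,cv2.COLOR_RGB2HSV)
H=C[...,2]
m=((H>14)&(H<34)).astype(np.uint8)
n,l,st,ce=cv2.connectedComponentsWithStats(m)
for i in range(1,n):
    if st[i,4]>60:
        P=C[l==i]; r=cv2.minAreaRect(np.float32(P[:,:2])); print(st[i].tolist(),np.round(np.nanmean(P,0)),np.round(r[0]),np.round(r[1]),round(r[2],1))
```

```text
mat [431. 210.   3.]
hA [612. 230.  17.]
hB [441.  26.  24.]
hC [ 423. -166.   22.]
hD [ 889. -302.   26.]
table [503. -50.  -0.]
ledgeL [604. -60. 102.]
ledgefr [565.  27. 102.]
top [757.  -9. 158.]
pailh [611.  26. 215.]
blow [743. 272.  63.]
lens [509. 292.  -1.]
brush [510.  81.  14.]
bal [ 662. -242.  491.]
balp [ 687. -281.   95.]
cover [ 645. -214.   53.]
[0, 0, 20, 322, 1359] [728. 718.  24.] [704. 719.] [  9. 767.] 89.9
[310, 68, 24, 13, 62] [915. -15.  24.] [918. -18.] [56. 20.] 82.4
[365, 71, 27, 12, 67] [ 916. -152.   24.] [ 918. -152.] [60. 16.] 70.1
[461, 78, 25, 14, 156] [ 910. -374.   22.] [ 912. -378.] [26. 62.] 22.7
[426, 80, 30, 21, 327] [ 893. -294.   22.] [ 902. -298.] [39. 78.] 43.6
[441, 84, 18, 16, 120] [ 882. -329.   22.] [ 880. -333.] [22. 53.] 42.5
[216, 135, 28, 28, 354] [737. 196.  19.] [738. 195.] [65. 64.] 1.7
[401, 137, 3, 105, 196] [ 649. -214.   24.] [ 652. -214.] [246.   3.] 0.2
[197, 171, 30, 61, 1165] [613. 234.  22.] [612. 235.] [ 49. 144.] 77.9
[267, 260, 63, 32, 1252] [442.  25.  22.] [442.  26.] [ 51. 144.] 14.3
[348, 273, 63, 28, 1203] [ 423. -166.   22.] [ 424. -165.] [145.  49.] 80.7
[504, 291, 5, 18, 61] [ 399. -455.   26.] [ 399. -455.] [ 5. 40.] 89.3
```

View pics/c1.png

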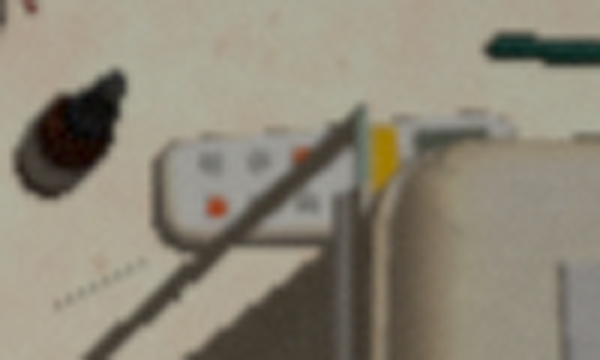

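View pics/c2.png

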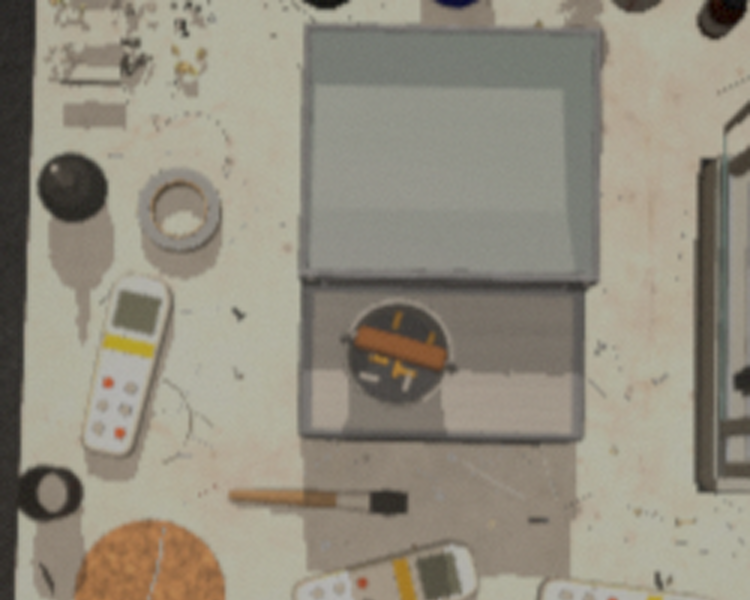

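Run:
```python
from h import *
im,d,p=load('top0'); C=cloud(d,p); H=C[...,2]
reg=(abs(C[...,1])<180)&(C[...,0]>480)&(C[...,0]<900)
for lo,hi in [(96,108),(152,166)]:
    m=((H>lo)&(H<hi)&reg).astype(np.uint8); m=cv2.morphologyEx(m,cv2.MORPH_OPEN,np.ones((3,3)))
    n,l,st,ce=cv2.connectedComponentsWithStats(m); i=1+st[1:,4].argmax(); P=C[l==i]; print(st[i],np.round(cv2.boxPoints(cv2.minAreaRect(np.float32(P[:,:2])))),P[:,2].mean())
    r=cv2.minAreaRect(np.float32(P[:,:2])); print(r)
hsv=cv2.cvtColor(im,cv2.COLOR_RGB2HSV)
# handle: orange-brown high
m=((H>195)&reg).astype(np.uint8); ys,xs=np.nonzero(m); P=C[m>0]; print('handle',len(P),cv2.minAreaRect(np.float32(P[:,:2])),np.median(P[:,2]))
m=((H>160)&(H<180)&(C[...,0]<690)&reg)
P=C[m];print('rim',len(P),cv2.minEnclosingCircle(np.float32(P[:,:2])),np.median(P[:,2]))
# mat
m=((hsv[...,0]<15)&(hsv[...,1]>100)&(C[...,0]<520)&(C[...,1]>120)).astype(np.uint8)
c=max(cv2.findContours(m,0,1)[0],key=cv2.contourArea)[:,0]; print('mat',cv2.minEnclosingCircle(np.float32(plane(p,c,4)[:,:2])))
# lens, brush, blower
for nm,u0,u1,v0,v1,z in [('lens',170,205,230,258,62),('blow',178,210,125,160,60)]:
    P=C[v0:v1,u0:u1].reshape(-1,3);P=P[P[:,2]>25]; print(nm,np.round(P.mean(0)),np.round(P.min(0)),np.round(P.max(0)))
P=C[236:256,240:312].reshape(-1,3);P=P[P[:,2]>6]; print('brush',cv2.minAreaRect(np.float32(P[:,:2])))
# table edges
print(np.round(C[315,[190,300,400]]),np.round(C[44,[200,400]]),np.round(C[[100,200,300],184]))
im,d,p=load('side0'); C=cloud(d,p);H=C[...,2]
m=((H>195)&(C[...,0]>520)&(C[...,0]<700)&(abs(C[...,1])<150)); P=C[m]; print('handle side',len(P),cv2.minAreaRect(np.float32(P[:,:2])),np.median(P[:,2]))
```

```text
[ 269  174   96   53 3658] [[ 558.   95.]
 [ 559. -114.]
 [ 671. -114.]
 [ 670.   96.]] 100.9139792139244
((614.180419921875, -9.276527404785156), (111.89202117919922, 209.45838928222656), 0.3338930010795593)
[ 270   87  100   87 8365] [[ 667.   96.]
 [ 668. -114.]
 [ 849. -113.]
 [ 848.   97.]] 157.27006318996297
((758.1640014648438, -8.46875), (180.87220764160156, 209.44403076171875), 0.2858150005340576)
handle 270 ((614.1107177734375, 25.794273376464844), (73.68496704101562, 16.105453491210938), 75.3807373046875) 214.6506127682548
rim 304 ((671.8654174804688, -8.666500091552734), 104.43412780761719) 167.63292764764265
mat ((430.6731872558594, 211.11907958984375), 58.92615509033203)
lens [510. 290.  53.] [490. 266.  25.] [533. 308.  67.]
blow [746. 274.  55.] [723. 251.  26.] [776. 304. 116.]
brush ((515.9933471679688, 78.19657135009766), (138.5409393310547, 30.554624557495117), 84.25830078125)
[[ 218.  419. -799.]
 [ 348.   18.   -3.]
 [ 354. -218.    1.]] [[ 9.970e+02  2.760e+02  1.000e+00]
 [ 1.021e+03 -2.190e+02 -3.200e+01]] [[857. 310.   2.]
 [614. 301.   5.]
 [377. 294.   0.]]
handle side 237 ((613.0829467773438, 24.867778778076172), (67.56132507324219, 15.433331489562988), 75.19654083251953) 212.55987027386809
```

```bash
cat >> h.py <<'E'
def rel(*T):
    """tool-frame shift+turn from the measured pose to world targets (x,y,z,yawdeg)"""
    s=env.state(); p=np.array(s['eef_pos']); y=s['tcp_rot'][2]
    ex=np.array([np.cos(y),np.sin(y)]); ey=np.array([np.sin(y),-np.cos(y)])
    print('t',round(s['t'],2),'pos',np.round(p,1),'rpy',np.round(s['tcp_rot'],3),'F',np.round(s['ft_force'],1),'open',round(s['opening']*95.1,1))
    for x,yy,z,yd in T:
        d=np.array([x,yy])-p[:2]; tu=(y-np.radians(yd)+np.pi)%(2*np.pi)-np.pi
        print([round(float(v),1) for v in (d@ex,d@ey,p[2]-z)],'turn',round(float(tu),3))
E
python3 -c "
from h import *
rel((613.5,25.3,352,75.3),(613.5,25.3,267,75.3))"
```

```text
t 0.15 pos [244.3 575.2 291.8] rpy [-3.141 -0.     2.74 ] F [ 0.   0.2 -0.1] open 94.7
[-554.8, -361.7, -60.2] turn 1.426
[-554.8, -361.7, 24.8] turn 1.426
```

Emit:
play_rows:
  targets:
    - {"linear": [-50,-30,-60],"turn": 0.1}
    - {"linear": [-555,-362,-60],"turn": 1.42}
    - {"linear": [-555,-362,-60],"turn": 1.42}
    - {"linear": [-555,-362,-60],"turn": 1.42}
    - {"linear": [-555,-362,-60],"turn": 1.42}
    - {"linear": [-555,-362,-60],"turn": 1.42}
    - {"linear": [-555,-362,-60],"turn": 1.42}
    - {"linear": [-555,-362,-60],"turn": 1.42}
    - {"linear": [-555,-362,-60],"turn": 1.42}
    - {"linear": [-555,-362,-60],"turn": 1.42}
    - {"linear": [-555,-362,-60],"turn": 1.42}
    - {"linear": [-555,-362,-60],"turn": 1.42}
    - {"linear": [-555,-362,-60],"turn": 1.42}
    - {"linear": [-555,-362,-60],"turn": 1.42}
    - {"linear": [-555,-362,-60],"turn": 1.42}
    - {"linear": [-555,-362,-60],"turn": 1.42}
  hand: 60

```text
t: 2.15
eef_pos: [613.4, 25.7, 352.5]
tcp_rot: [3.141, -0.0, 1.321]
ft_force: [-0.5, 0.1, -0.2]
opening: 0.629
```

```bash
python3 -c "
from h import *
rel((613.5,25.3,352,75.3),(613.5,25.3,267,75.3))
snap('wrist','w1')"
```

```text
t 2.15 pos [613.4  25.7 352.5] rpy [ 3.141 -0.     1.321] F [-0.5  0.1 -0.2] open 59.8
[-0.3, 0.2, 0.5] turn 0.007
[-0.3, 0.2, 85.5] turn 0.007
```

View pics/w1.png

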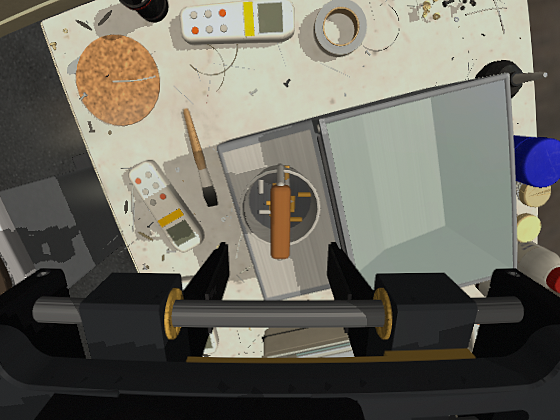

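The handle (280,220) is upright in the picture and centred between the fingers (220 to 335). I'll descend and grip.

Emit:
play_rows:
  targets:
    - {"linear": [0,0,40],"turn": 0}
    - {"linear": [0,0,70],"turn": 0}
    - {"linear": [0,0,85],"turn": 0}
    - {"linear": [0,0,85],"turn": 0}
    - {"linear": [0,0,85],"turn": 0}

```text
t: 2.82
eef_pos: [614.1, 25.1, 268.4]
tcp_rot: [3.14, -0.0, 1.32]
ft_force: [0.7, -1.1, 0.5]
opening: 0.632
```

Emit:
play_rows:
  targets:
    - {"linear": [0,0,0],"turn": 0}
    - {"linear": [0,0,0],"turn": 0}
    - {"linear": [0,0,0],"turn": 0}
    - {"linear": [0,0,0],"turn": 0}
    - {"linear": [0,0,0],"turn": 0}
    - {"linear": [0,0,0],"turn": 0}
  hand: 0

```text
t: 3.58
eef_pos: [613.7, 25.0, 267.2]
tcp_rot: [3.142, -0.0, 1.32]
ft_force: [1.0, 0.1, -0.6]
opening: 0.163
```

Emit:
play_rows:
  targets:
    - {"linear": [0,0,-8],"turn": 0}
    - {"linear": [0,0,-25],"turn": 0}
    - {"linear": [0,0,-45],"turn": 0}
    - {"linear": [0,0,-60],"turn": 0}
    - {"linear": [0,0,-60],"turn": 0}

```text
t: 4.2
eef_pos: [613.8, 25.0, 328.8]
tcp_rot: [3.139, -0.001, 1.32]
ft_force: [-1.3, 0.6, -2.4]
opening: 0.171
```

```bash
python3 -c "
from h import *
rel((430.7,211,325,75.3))
snap('side','s1')"
```

```text
t 4.2 pos [613.8  25.  328.8] rpy [ 3.139e+00 -1.000e-03  1.320e+00] F [-1.3  0.6 -2.4] open 16.3
[134.7, -223.6, 3.8] turn 0.006
```

View pics/s1.png

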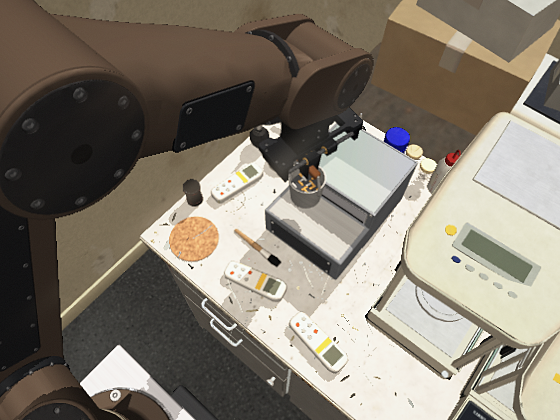

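The pail hangs from the gripper at (307,185). Next I'll carry it to the mat.

Emit:
play_rows:
  targets:
    - {"linear": [6,-10,0],"turn": 0}
    - {"linear": [18,-30,0],"turn": 0}
    - {"linear": [34,-57,0],"turn": 0}
    - {"linear": [52,-87,0],"turn": 0}
    - {"linear": [72,-119,0],"turn": 0}
    - {"linear": [90,-150,0],"turn": 0}
    - {"linear": [107,-178,0],"turn": 0}
    - {"linear": [121,-201,0],"turn": 0}
    - {"linear": [130,-216,0],"turn": 0}
    - {"linear": [135,-224,0],"turn": 0}
    - {"linear": [135,-224,0],"turn": 0}
    - {"linear": [135,-224,0],"turn": 0}

```text
t: 5.75
eef_pos: [430.6, 211.1, 327.2]
tcp_rot: [3.141, 0.0, 1.319]
ft_force: [0.4, -0.3, -2.7]
opening: 0.165
```

```bash
python3 -c "
from h import *
rel((430.7,211,173,75.3))"
```

```text
t 5.75 pos [430.6 211.1 327.2] rpy [3.141 0.    1.319] F [ 0.4 -0.3 -2.7] open 15.7
[-0.1, 0.1, 154.2] turn 0.005
```

Emit:
play_rows:
  targets:
    - {"linear": [0,0,12],"turn": 0}
    - {"linear": [0,0,40],"turn": 0}
    - {"linear": [0,0,75],"turn": 0}
    - {"linear": [0,0,108],"turn": 0}
    - {"linear": [0,0,132],"turn": 0}
    - {"linear": [0,0,145],"turn": 0}
    - {"linear": [0,0,151],"turn": 0}
    - {"linear": [0,0,154],"turn": 0}
    - {"linear": [0,0,155.5],"turn": 0}
    - {"linear": [0,0,155.5],"turn": 0}
    - {"linear": [0,0,155.5],"turn": 0}

```text
t: 7.12
eef_pos: [430.3, 211.5, 172.1]
tcp_rot: [3.141, -0.0, 1.32]
ft_force: [-0.1, 0.1, -2.1]
opening: 0.168
```

Emit:
play_rows:
  targets:
    - {"linear": [0,0,1],"turn": 0}
    - {"linear": [0,0,1],"turn": 0}

```text
t: 7.38
eef_pos: [430.4, 211.5, 171.1]
tcp_rot: [3.141, -0.001, 1.32]
ft_force: [1.3, -0.1, 4.1]
opening: 0.164
```

Contact with the mat (+4 N). I'll release and rise.

Emit:
play_rows:
  targets:
    - {"linear": [0,0,0],"turn": 0}
    - {"linear": [0,0,0],"turn": 0}
    - {"linear": [0,0,0],"turn": 0}
    - {"linear": [0,0,0],"turn": 0}
    - {"linear": [0,0,0],"turn": 0}
  hand: 60

```text
t: 8.0
eef_pos: [430.2, 211.4, 170.7]
tcp_rot: [3.142, -0.0, 1.32]
ft_force: [-0.0, 0.6, -0.1]
opening: 0.611
```

Emit:
play_rows:
  targets:
    - {"linear": [0,0,-30],"turn": 0}
    - {"linear": [0,0,-80],"turn": 0}
    - {"linear": [0,0,-130],"turn": 0}
    - {"linear": [0,0,-180],"turn": 0}
    - {"linear": [0,0,-180],"turn": 0}
    - {"linear": [0,0,-180],"turn": 0}

```text
t: 8.75
eef_pos: [429.8, 211.3, 350.1]
tcp_rot: [-3.141, 0.0, 1.32]
ft_force: [-0.6, 0.7, 0.2]
opening: 0.633
```

```bash
cat >> h.py <<'E'
def handsets(C,lo=14,hi=34):
    H=C[...,2]; m=((H>lo)&(H<hi)&(C[...,0]<800)&(C[...,0]>330)&(C[...,1]>-210)&(C[...,1]<320)).astype(np.uint8)
    n,l,st,ce=cv2.connectedComponentsWithStats(m)
    for i in range(1,n):
        if st[i,4]>150:
            P=C[l==i]; r=cv2.minAreaRect(np.float32(P[:,:2])); a=r[2] if r[1][0]>r[1][1] else r[2]+90
            print('ctr',np.round(r[0],1),'size',np.round(r[1]),'len dir deg',round(a,1))
E
python3 - <<'E'
from h import *
rel((442,26,350,104.3))
im,d,p=snap('top','t2'); C=cloud(d,p); handsets(C)
snap('side','s2')
P=C[(C[...,1]<-190)&(C[...,1]>-260)&(C[...,0]>400)&(C[...,0]<800)&(C[...,2]>10)]; print('balance',np.round(P.min(0)),np.round(P.max(0)))
E
```

```text
t 8.75 pos [429.8 211.3 350.1] rpy [-3.141  0.     1.32 ] F [-0.6  0.7  0.2] open 60.2
[-176.5, 57.8, 0.1] turn -0.501
ctr [737.2 196.3] size [65. 64.] len dir deg 47.5
ctr [612.2 234.5] size [ 49. 144.] len dir deg 168.6
ctr [440.9  25.4] size [ 51. 145.] len dir deg 106.3
ctr [ 423.2 -152.6] size [120.  48.] len dir deg 83.6
balance [ 400. -260.   11.] [ 799. -190.  496.]
```

View pics/t2.png

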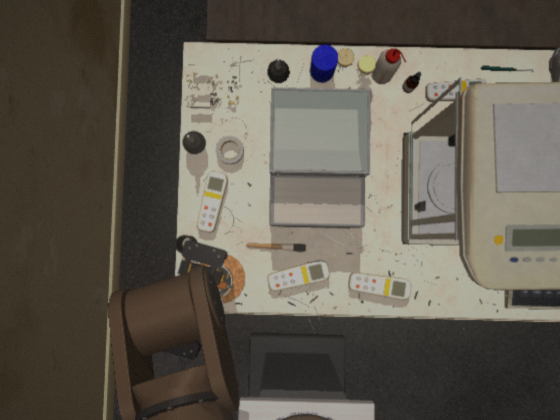

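View pics/s2.png

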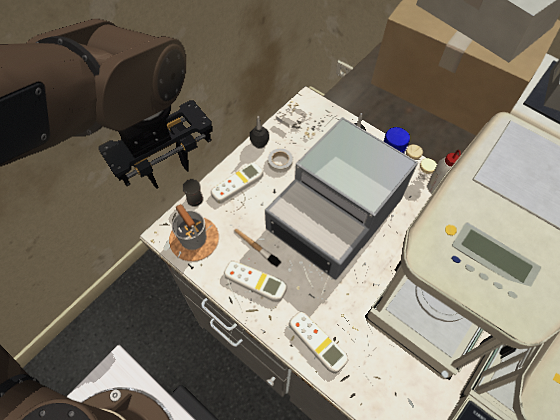

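The pail stands upright on the mat (side view, 190,235). The next pick is handset B at (441, 25.5).

Emit:
play_rows:
  targets:
    - {"linear": [-60,20,0],"turn": -0.17}
    - {"linear": [-120,39,0],"turn": -0.34}
    - {"linear": [-177,58,0],"turn": -0.51}
    - {"linear": [-177,58,0],"turn": -0.51}
    - {"linear": [-177,58,50],"turn": -0.51}
    - {"linear": [-177,58,100],"turn": -0.51}
    - {"linear": [-177,58,150],"turn": -0.51}
    - {"linear": [-177,58,150],"turn": -0.51}
    - {"linear": [-177,58,150],"turn": -0.51}
  hand: 72

```text
t: 9.98
eef_pos: [442.9, 25.6, 201.6]
tcp_rot: [3.141, -0.0, 1.83]
ft_force: [-0.2, 0.4, 1.4]
opening: 0.755
```

Run:
```python
from h import *
rel((441,25.5,81,105.5))
im,d,p=snap('wrist','w3')
```

```text
t 9.97 pos [442.9  25.6 201.6] rpy [ 3.141 -0.     1.83 ] F [-0.2  0.4  1.4] open 71.8
[0.4, -1.8, 120.6] turn -0.011
```

View pics/w3.png

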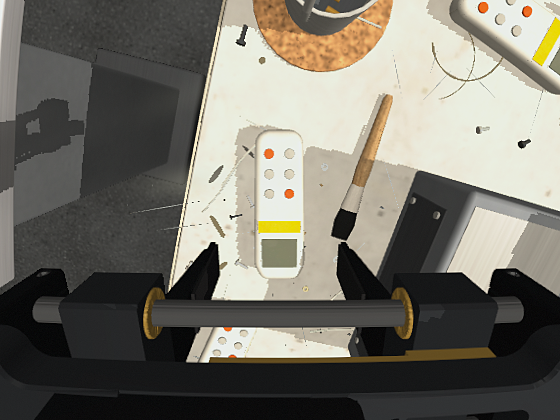

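Emit:
play_rows:
  targets:
    - {"linear": [0,-2,50],"turn": 0}
    - {"linear": [0,-2,90],"turn": 0}
    - {"linear": [0,-2,110],"turn": 0}
    - {"linear": [0,-2,120],"turn": 0}
    - {"linear": [0,-2,120],"turn": 0}
    - {"linear": [0,-2,120],"turn": 0}

```text
t: 10.78
eef_pos: [441.0, 25.1, 81.8]
tcp_rot: [3.14, 0.001, 1.83]
ft_force: [0.1, 0.1, 0.9]
opening: 0.754
```

Emit:
play_rows:
  targets:
    - {"linear": [0,0,0],"turn": 0}
    - {"linear": [0,0,0],"turn": 0}
    - {"linear": [0,0,0],"turn": 0}
    - {"linear": [0,0,0],"turn": 0}
    - {"linear": [0,0,0],"turn": 0}
  hand: 0

```text
t: 11.4
eef_pos: [440.9, 25.1, 81.0]
tcp_rot: [3.14, 0.0, 1.83]
ft_force: [1.3, 0.3, 5.7]
opening: 0.487
```

Emit:
play_rows:
  targets:
    - {"linear": [0,0,-10],"turn": 0}
    - {"linear": [0,0,-40],"turn": 0}
    - {"linear": [0,0,-80],"turn": 0}
    - {"linear": [0,0,-120],"turn": 0}
    - {"linear": [0,0,-140],"turn": 0}
    - {"linear": [0,0,-140],"turn": 0}

```text
t: 12.15
eef_pos: [440.4, 25.1, 222.0]
tcp_rot: [3.139, 0.001, 1.83]
ft_force: [1.1, -0.7, -1.9]
opening: 0.481
```

Run:
```python
from h import *
rel((612,-9,221,90.3),(612,-9,182,90.3))
im,d,p=snap('wrist','w4')
```

```text
t 12.15 pos [440.4  25.1 222. ] rpy [3.139e+00 1.000e-03 1.830e+00] F [ 1.1 -0.7 -1.9] open 45.7
[-76.9, 157.1, 1.0] turn 0.254
[-76.9, 157.1, 40.0] turn 0.254
```

View pics/w4.png

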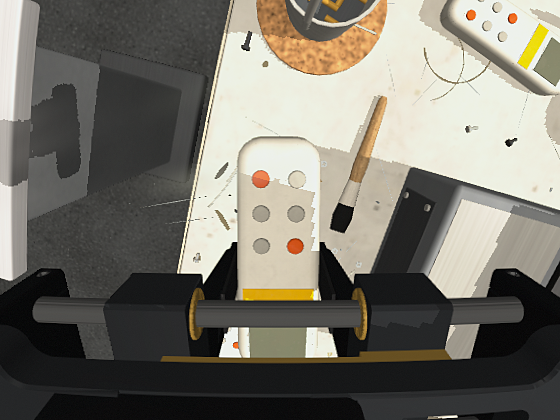

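Handset B is held level. I'll carry it to the ledge.

Emit:
play_rows:
  targets:
    - {"linear": [-5,10,0],"turn": 0.02}
    - {"linear": [-18,37,0],"turn": 0.06}
    - {"linear": [-35,72,0],"turn": 0.12}
    - {"linear": [-52,107,0],"turn": 0.18}
    - {"linear": [-66,135,0],"turn": 0.23}
    - {"linear": [-75,153,0],"turn": 0.25}
    - {"linear": [-77,157,0],"turn": 0.254}
    - {"linear": [-77,157,0],"turn": 0.254}
    - {"linear": [-77,157,15],"turn": 0.254}
    - {"linear": [-77,157,30],"turn": 0.254}
    - {"linear": [-77,157,38],"turn": 0.254}
    - {"linear": [-77,157,40],"turn": 0.254}
    - {"linear": [-77,157,40],"turn": 0.254}

```text
t: 13.82
eef_pos: [611.8, -9.1, 180.6]
tcp_rot: [-3.141, -0.0, 1.576]
ft_force: [-0.7, 0.6, -0.2]
opening: 0.486
```

Emit:
play_rows:
  targets:
    - {"linear": [0,0,0],"turn": 0}
    - {"linear": [0,0,0],"turn": 0}
    - {"linear": [0,0,0],"turn": 0}
    - {"linear": [0,0,-20],"turn": 0}
    - {"linear": [0,0,-60],"turn": 0}
    - {"linear": [0,0,-60],"turn": 0}
  hand: 62

```text
t: 14.58
eef_pos: [612.8, -9.2, 243.4]
tcp_rot: [3.137, 0.001, 1.576]
ft_force: [0.9, 0.9, -0.1]
opening: 0.651
```

Run:
```python
from h import *
im,d,p=snap('top','t5'); C=cloud(d,p); handsets(C)
rel((566,-9,241,180.3),(566,-9,182,180.3),(657,-9,182,180.3))
H=C[...,2];m=(H>116)&(H<132)&(C[...,0]>540)&(C[...,0]<680)&(abs(C[...,1])<140)
P=C[m];print(len(P),cv2.minAreaRect(np.float32(P[:,:2])))
im,d,p=snap('wrist','w5')
```

```text
ctr [737. 196.] size [65. 64.] len dir deg 47.9
ctr [612.5 235.4] size [ 49. 145.] len dir deg 167.4
ctr [ 420.5 -175.6] size [73. 49.] len dir deg 84.2
t 14.62 pos [612.2  -9.2 241.7] rpy [3.139 0.    1.576] F [ 1.3  0.1 -0.4] open 61.9
[0.4, -46.2, 0.7] turn -1.571
[0.4, -46.2, 59.7] turn -1.571
[-0.1, 44.8, 59.7] turn -1.571
81 ((628.2672729492188, 54.405601501464844), (105.4518051147461, 39.97589111328125), 24.409921646118164)
```

View pics/w5.png

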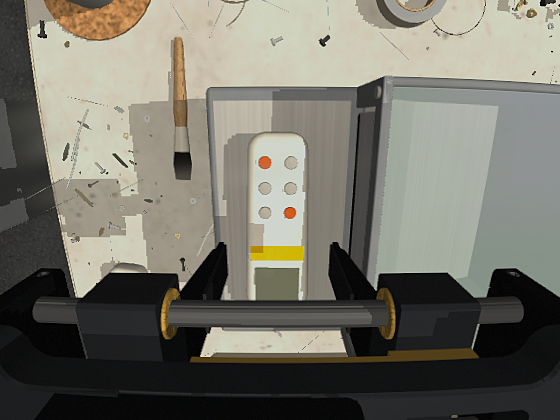

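View pics/t5.png

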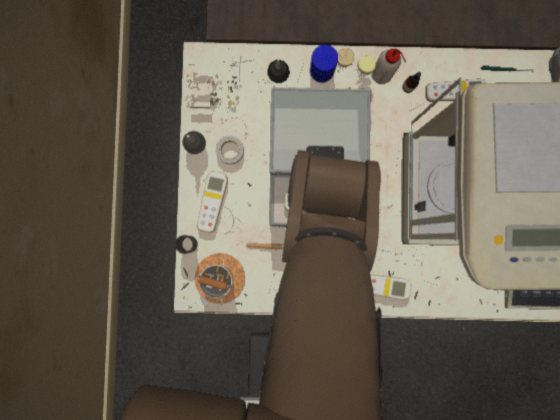

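The handset lies along the ledge at (277,230), parallel to the port wall. I'll turn the gripper and go in behind it.

Emit:
play_rows:
  targets:
    - {"linear": [0,-20,0],"turn": -0.17}
    - {"linear": [0,-46,0],"turn": -0.35}
    - {"linear": [0,-46,0],"turn": -0.53}
    - {"linear": [0,-46,0],"turn": -0.71}
    - {"linear": [0,-46,0],"turn": -0.89}
    - {"linear": [0,-46,0],"turn": -1.07}
    - {"linear": [0,-46,0],"turn": -1.25}
    - {"linear": [0,-46,0],"turn": -1.43}
    - {"linear": [0,-46,0],"turn": -1.571}
    - {"linear": [0,-46,0],"turn": -1.571}
    - {"linear": [0,-46,30],"turn": -1.571}
    - {"linear": [0,-46,50],"turn": -1.571}
    - {"linear": [0,-46,58],"turn": -1.571}
    - {"linear": [0,-46,58],"turn": -1.571}
    - {"linear": [0,-46,58],"turn": -1.571}

```text
t: 16.55
eef_pos: [566.2, -9.4, 183.3]
tcp_rot: [-3.142, 0.001, -3.137]
ft_force: [0.3, 0.1, 0.4]
opening: 0.654
```

Run:
```python
from h import *
rel((566,-9,183,180.3),(657,-9,183,180.3))
im,d,p=snap('side','s6')
cv2.imwrite('pics/s6c.png',cv2.resize(im[90:290,240:440],None,fx=3,fy=3)[:,:,::-1])
```

```text
t 16.55 pos [566.2  -9.4 183.3] rpy [-3.142e+00  1.000e-03 -3.137e+00] F [0.3 0.1 0.4] open 62.2
[0.2, 0.4, 0.3] turn -0.001
[-90.8, -0.0, 0.3] turn -0.001
```

View pics/s6c.png

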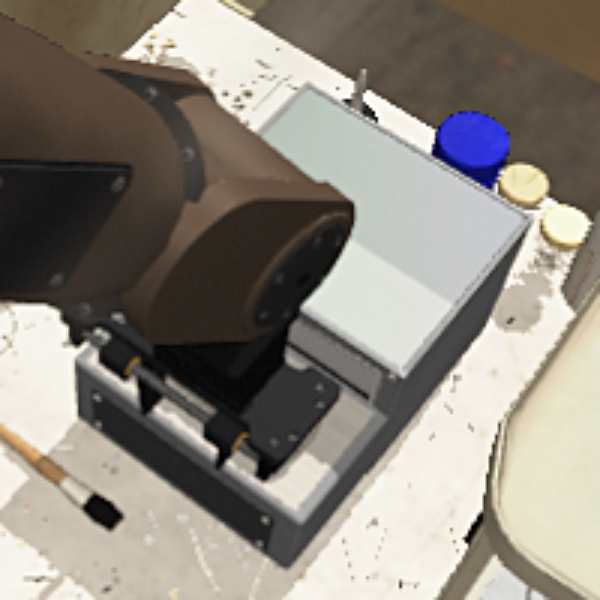

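Emit:
play_rows:
  targets:
    - {"linear": [-6,0,0],"turn": 0}
    - {"linear": [-12,0,0],"turn": 0}
    - {"linear": [-18,0,0],"turn": 0}
    - {"linear": [-24,0,0],"turn": 0}
    - {"linear": [-30,0,0],"turn": 0}
    - {"linear": [-36,0,0],"turn": 0}
    - {"linear": [-42,0,0],"turn": 0}
    - {"linear": [-48,0,0],"turn": 0}
    - {"linear": [-54,0,0],"turn": 0}
    - {"linear": [-60,0,0],"turn": 0}
    - {"linear": [-66,0,0],"turn": 0}
    - {"linear": [-72,0,0],"turn": 0}
    - {"linear": [-77,0,0],"turn": 0}
    - {"linear": [-82,0,0],"turn": 0}
    - {"linear": [-82,0,0],"turn": 0}

```text
t: 18.48
eef_pos: [648.5, -9.0, 182.7]
tcp_rot: [3.142, 0.001, -3.136]
ft_force: [-0.4, 0.2, -0.0]
opening: 0.651
```

Emit:
play_rows:
  targets:
    - {"linear": [-3,0,0],"turn": 0}
    - {"linear": [-5,0,0],"turn": 0}
    - {"linear": [-7,0,0],"turn": 0}
    - {"linear": [-7,0,0],"turn": 0}

```text
t: 18.98
eef_pos: [655.1, -8.9, 182.7]
tcp_rot: [3.142, 0.0, -3.136]
ft_force: [-0.1, 0.0, -0.3]
opening: 0.652
```

Run:
```python
from h import *
rel((566,-9,183,180.3),(657,-9,183,180.3))
im,d,p=snap('side','s7')
cv2.imwrite('pics/s7c.png',cv2.resize(im[90:290,240:440],None,fx=3,fy=3)[:,:,::-1])
im,d,p=snap('top','t7')
cv2.imwrite('pics/t7c.png',cv2.resize(im[80:260,240:400],None,fx=3,fy=3)[:,:,::-1])
```

```text
t 18.98 pos [655.1  -8.9 182.7] rpy [ 3.142  0.    -3.136] F [-0.1  0.  -0.3] open 62.0
[89.1, 0.4, -0.3] turn -0.0
[-1.9, -0.1, -0.3] turn -0.0
```

View pics/s7c.png

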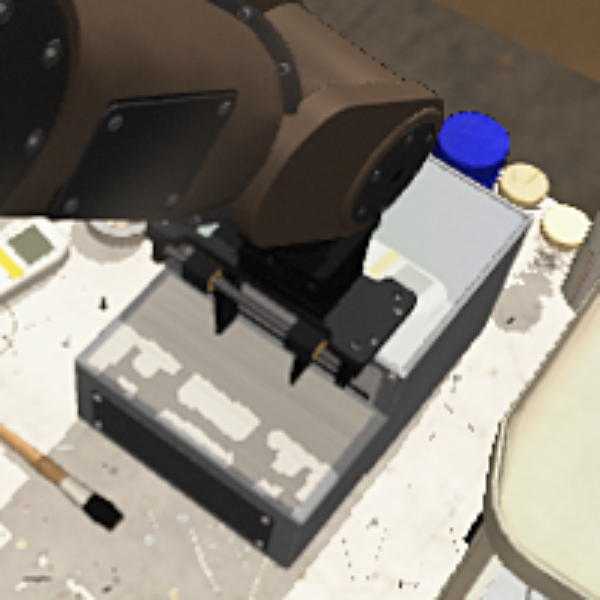

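View pics/t7c.png

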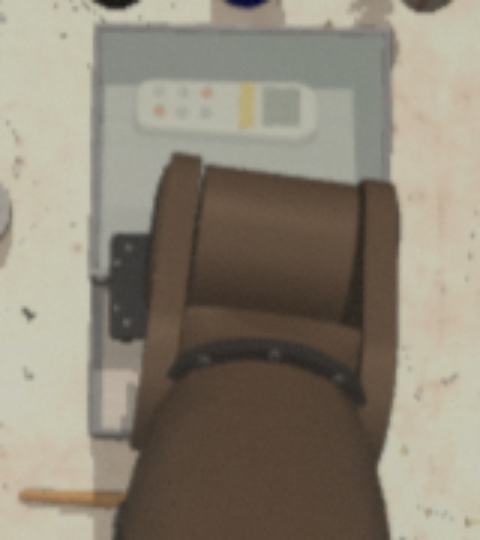

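Handset B is in at the back of the box, seen through the lid at (225,107). Next I'll back off toward handset C.

Run:
```python
from h import *
rel((600,-9,260,180.3),(423,-150,300,81))
```

```text
t 19.07 pos [654.9  -8.9 182.7] rpy [ 3.141 -0.    -3.136] F [-0.3 -0.3  0.1] open 62.3
[54.9, 0.2, -77.3] turn -0.0
[232.6, -139.9, -117.3] turn 1.733
```

Emit:
play_rows:
  targets:
    - {"linear": [20,0,0],"turn": 0}
    - {"linear": [50,0,-40],"turn": 0.1}
    - {"linear": [90,20,-90],"turn": 0.27}
    - {"linear": [232,142,-117],"turn": 1.73}
    - {"linear": [232,142,-117],"turn": 1.73}
    - {"linear": [232,142,-117],"turn": 1.73}
    - {"linear": [232,142,-117],"turn": 1.73}
    - {"linear": [232,142,-117],"turn": 1.73}
    - {"linear": [232,142,-117],"turn": 1.73}
    - {"linear": [232,142,-117],"turn": 1.73}
    - {"linear": [232,142,-117],"turn": 1.73}
    - {"linear": [232,142,-117],"turn": 1.73}
    - {"linear": [232,142,-117],"turn": 1.73}
    - {"linear": [232,142,-117],"turn": 1.73}
  hand: 72

```text
t: 20.82
eef_pos: [422.2, 131.9, 299.7]
tcp_rot: [3.142, -0.0, 1.419]
ft_force: [-0.2, 0.2, -0.5]
opening: 0.761
```

Run:
```python
from h import *
im,d,p=snap('wrist','w8')
C=cloud(d,p); handsets(C)
rel((423,-150,200,81),(423,-166,200,81))
im,d,p=snap('side','s8')
cv2.imwrite('pics/s8c.png',cv2.resize(im[90:380,200:500],None,fx=2,fy=2)[:,:,::-1])
```

```text
ctr [735.1 277.4] size [22. 53.] len dir deg 97.4
ctr [520.3 295.3] size [15. 32.] len dir deg 131.5
ctr [504.3 279.1] size [12. 36.] len dir deg 136.3
ctr [614.  235.2] size [ 49. 145.] len dir deg 169.8
ctr [739.5 197.7] size [66. 66.] len dir deg 32.5
ctr [654.2  84.8] size [261. 104.] len dir deg 26.8
ctr [ 434.1 -111.6] size [44. 44.] len dir deg 83.6
t 20.88 pos [422.2 131.9 299.7] rpy [ 3.142 -0.     1.418] F [-0.  -0.   0.2] open 71.8
[-278.5, 43.6, 99.7] turn 0.005
[-294.3, 46.0, 99.7] turn 0.005
```

View pics/w8.png

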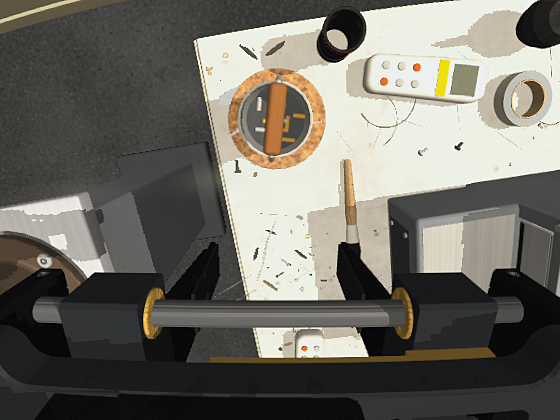

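View pics/s8c.png

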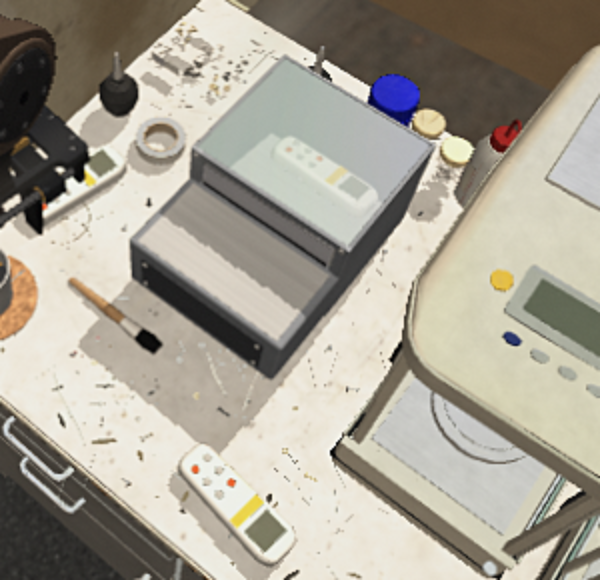

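I mistyped the sign of y, so the arm went to the pail's side. At 300 mm height it touched nothing. From there the top view of C is free.

Run:
```python
from h import *
im,d,p=snap('top','t9'); C=cloud(d,p); handsets(C)
P=C[225:300,395:480].reshape(-1,3)
m=(C[...,2]>8)&(C[...,0]>430)&(C[...,0]<600)&(C[...,1]<-185)&(C[...,1]>-330)
P=C[m]; print('bal near', np.round(P[P[:,0].argmin()]), np.round(P[P[:,1].argmax()]), np.percentile(P[:,0],[1,5]), P[:,2].max())
```

```text
ctr [737.9 195.1] size [65. 64.] len dir deg 1.5
ctr [612.5 234.4] size [ 48. 145.] len dir deg 168.7
ctr [ 423.1 -152.1] size [119.  49.] len dir deg 84.2
bal near [ 430. -194.   21.] [ 444. -185.   17.] [457.55284776 469.7897813 ] 478.10896133207115
```

Run:
```python
from h import *
im,d,p=load('t9'); C=cloud(d,p)
H=C[...,2]; m=((H>14)&(H<34)&(C[...,0]<480)&(C[...,0]>360)&(C[...,1]>-260)&(C[...,1]<-60))
P=C[m]; print(cv2.minAreaRect(np.float32(P[:,:2])))
for y0 in range(-280,-190,10):
    q=C[(C[...,1]>y0)&(C[...,1]<y0+10)&(C[...,2]>8)&(C[...,0]>470)&(C[...,0]<700)]
    print(y0,np.round(q[q[:,0].argmin()]) if len(q) else None)
rel((424,-165,200,81),(427,-147,200,81))
```

```text
((424.0401916503906, -164.95310974121094), (144.27734375, 49.156524658203125), 80.95401000976562)
-280 [ 470. -273.  451.]
-270 [ 470. -265.  452.]
-260 [ 470. -258.  455.]
-250 [ 471. -242.  451.]
-240 [ 471. -234.  450.]
-230 [ 470. -227.  446.]
-220 [ 478. -219.  448.]
-210 [ 495. -203.    8.]
-200 [ 580. -199.   10.]
t 20.98 pos [422.2 131.9 299.7] rpy [ 3.142 -0.     1.418] F [-0.4  0.1  1.2] open 72.0
[-293.1, 47.1, 99.7] turn 0.004
[-274.9, 47.3, 99.7] turn 0.004
```

Emit:
play_rows:
  targets:
    - {"linear": [-30,5,0],"turn": 0}
    - {"linear": [-80,15,0],"turn": 0}
    - {"linear": [-130,25,0],"turn": 0}
    - {"linear": [-180,35,20],"turn": 0}
    - {"linear": [-225,42,50],"turn": 0}
    - {"linear": [-255,47,90],"turn": 0}
    - {"linear": [-263,47,100],"turn": 0}
    - {"linear": [-263,47,100],"turn": 0}
    - {"linear": [-263,47,100],"turn": 0}

```text
t: 22.1
eef_pos: [428.7, -134.5, 200.8]
tcp_rot: [3.14, 0.0, 1.418]
ft_force: [0.6, -0.4, -0.2]
opening: 0.761
```

Run:
```python
from h import *
im,d,p=snap('wrist','w10')
rel((428.7,-135.4,81.5,81))
```

```text
t 22.15 pos [ 428.7 -134.4  200.8] rpy [3.14  0.    1.418] F [ 0.3 -0.  -0.7] open 72.1
[-0.9, 0.1, 119.3] turn 0.004
```

View pics/w10.png

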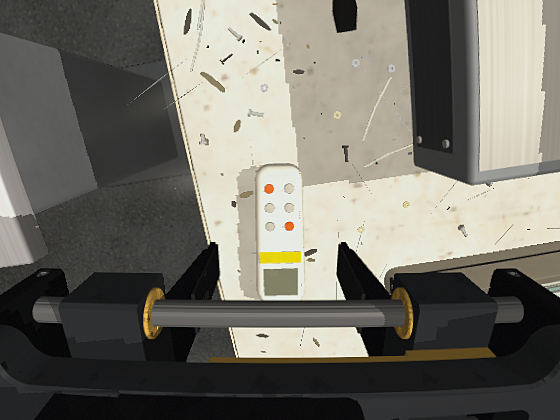

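Handset C (280,235) is aligned between the fingers. I'll descend and grip.

Emit:
play_rows:
  targets:
    - {"linear": [0,0,50],"turn": 0}
    - {"linear": [0,0,90],"turn": 0}
    - {"linear": [0,0,110],"turn": 0}
    - {"linear": [0,0,119],"turn": 0}
    - {"linear": [0,0,119],"turn": 0}
    - {"linear": [0,0,119],"turn": 0}

```text
t: 22.9
eef_pos: [428.7, -135.2, 81.6]
tcp_rot: [3.14, 0.0, 1.417]
ft_force: [-0.0, 1.0, 0.6]
opening: 0.759
```

Emit:
play_rows:
  targets:
    - {"linear": [0,0,0],"turn": 0}
    - {"linear": [0,0,0],"turn": 0}
    - {"linear": [0,0,0],"turn": 0}
    - {"linear": [0,0,0],"turn": 0}
    - {"linear": [0,0,0],"turn": 0}
  hand: 0

```text
t: 23.52
eef_pos: [428.5, -135.3, 80.9]
tcp_rot: [3.141, 0.0, 1.417]
ft_force: [0.0, -1.0, 5.2]
opening: 0.466
```

Emit:
play_rows:
  targets:
    - {"linear": [0,0,-10],"turn": 0}
    - {"linear": [0,0,-40],"turn": 0}
    - {"linear": [0,0,-80],"turn": 0}
    - {"linear": [0,0,-120],"turn": 0}
    - {"linear": [0,0,-140],"turn": 0}
    - {"linear": [0,0,-140],"turn": 0}

```text
t: 24.28
eef_pos: [428.4, -135.2, 222.0]
tcp_rot: [3.139, 0.001, 1.417]
ft_force: [-0.0, -0.1, -1.7]
opening: 0.464
```

Run:
```python
from h import *
rel((612,21,221,90.3),(612,21,182,90.3))
im,d,p=snap('side','s11')
cv2.imwrite('pics/s11c.png',cv2.resize(im[90:380,200:500],None,fx=2,fy=2)[:,:,::-1])
```

```text
t 24.27 pos [ 428.4 -135.2  222. ] rpy [3.139e+00 1.000e-03 1.417e+00] F [-0.  -0.1 -1.7] open 44.1
[182.5, 157.5, 1.0] turn -0.159
[182.5, 157.5, 40.0] turn -0.159
```

View pics/s11c.png

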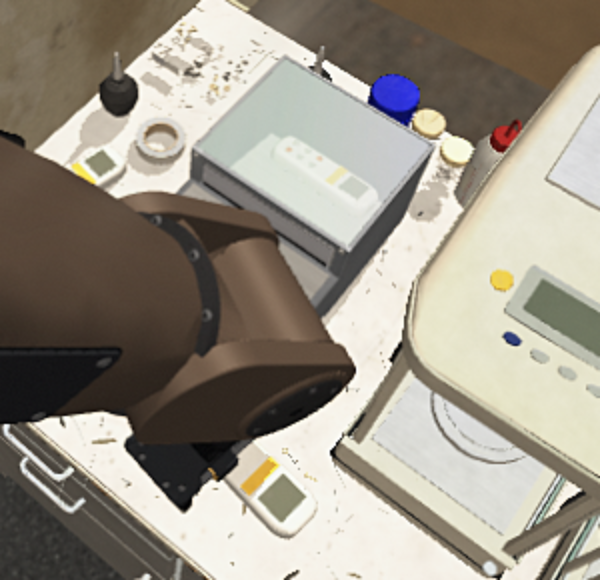

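Emit:
play_rows:
  targets:
    - {"linear": [15,2,0],"turn": 0}
    - {"linear": [45,8,0],"turn": -0.02}
    - {"linear": [80,25,0],"turn": -0.05}
    - {"linear": [115,50,0],"turn": -0.08}
    - {"linear": [145,85,0],"turn": -0.11}
    - {"linear": [165,118,0],"turn": -0.14}
    - {"linear": [178,145,0],"turn": -0.159}
    - {"linear": [182.5,157.5,0],"turn": -0.159}
    - {"linear": [182.5,157.5,0],"turn": -0.159}
    - {"linear": [182.5,157.5,15],"turn": -0.159}
    - {"linear": [182.5,157.5,30],"turn": -0.159}
    - {"linear": [182.5,157.5,38],"turn": -0.159}
    - {"linear": [182.5,157.5,40.5],"turn": -0.159}
    - {"linear": [182.5,157.5,40.5],"turn": -0.159}

```text
t: 26.08
eef_pos: [611.5, 20.8, 180.6]
tcp_rot: [-3.141, 0.0, 1.576]
ft_force: [-3.1, -0.5, 5.8]
opening: 0.464
```

Emit:
play_rows:
  targets:
    - {"linear": [0,0,0],"turn": 0}
    - {"linear": [0,0,0],"turn": 0}
    - {"linear": [0,0,0],"turn": 0}
    - {"linear": [0,0,-20],"turn": 0}
    - {"linear": [0,0,-60],"turn": 0}
    - {"linear": [0,0,-60],"turn": 0}
  hand: 62

```text
t: 26.82
eef_pos: [612.8, 20.9, 242.8]
tcp_rot: [3.137, 0.0, 1.576]
ft_force: [0.5, -0.4, -0.1]
opening: 0.649
```

Run:
```python
from h import *
rel((566,-9,241,180.3),(566,-9,183,180.3),(657,-9,183,180.3))
im,d,p=snap('wrist','w12')
```

```text
t 26.82 pos [612.8  20.9 242.8] rpy [3.137 0.    1.576] F [ 0.5 -0.4 -0.1] open 61.7
[-29.7, -46.9, 1.8] turn -1.571
[-29.7, -46.9, 59.8] turn -1.571
[-30.2, 44.1, 59.8] turn -1.571
```

View pics/w12.png

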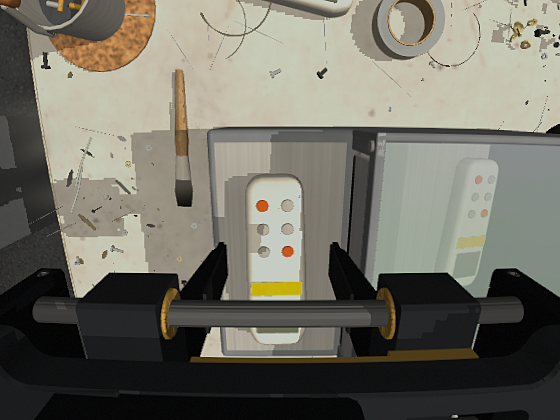

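Run:
```python
from h import *
im,d,p=load('w12'); C=cloud(d,p)
for v in (180,200,220,250,275): print(v,np.round(C[v,272]), np.round(C[v,235]))
H=C[...,2]; m=(H>112)&(H<132)&(C[...,0]>570)&(C[...,0]<650)&(C[...,1]>-110); P=C[m]; P=P[P[:,1]>-20]
print(P[:,1].max(), P[:,0].min(),P[:,0].max())
for a in (10,30,50): 
  q=P[abs(P[:,1]-a)<4]; print(a,q[:,0].min(),q[:,0].max())
# bottom end
hsv=cv2.cvtColor(im,cv2.COLOR_RGB2HSV)
print(plane(p,[[275,175],[275,345],[275,355],[275,130]],[124,124,100,100] if 0 else 124), plane(p,[[275,355],[275,130]],100))
```

```text
180 [611.  61. 118.] [582.  58. 100.]
200 [611.  47. 121.] [581.  42. 100.]
220 [611.  32. 121.] [580.  25. 100.]
250 [611.   9. 122.] [580.  -1. 101.]
275 [611. -13. 121.] [579. -25.  99.]
63.98875138764351 589.9752982322414 636.8835249880465
10 590.4119052545062 635.1219940537923
30 591.127414156173 633.6944416431875
50 590.6097217929595 633.3311708248629
[[612.65995749  65.95777996 124.        ]
 [613.05511294 -77.08413838 124.        ]
 [613.08076192 -87.60114612 124.        ]
 [612.56262022  96.27418846 124.        ]] [[ 613.04875753 -109.329202    100.        ]
 [ 612.47155269   95.50614168  100.        ]]
```

The handset is centred at y≈-7 and parallel to the port. I'll go in behind it and push.

Emit:
play_rows:
  targets:
    - {"linear": [-15,-20,0],"turn": -0.17}
    - {"linear": [-30,-47,0],"turn": -0.35}
    - {"linear": [-30,-47,0],"turn": -0.53}
    - {"linear": [-30,-47,0],"turn": -0.71}
    - {"linear": [-30,-47,0],"turn": -0.89}
    - {"linear": [-30,-47,0],"turn": -1.07}
    - {"linear": [-30,-47,0],"turn": -1.25}
    - {"linear": [-30,-47,0],"turn": -1.43}
    - {"linear": [-30,-47,0],"turn": -1.571}
    - {"linear": [-30,-47,0],"turn": -1.571}
    - {"linear": [-30,-47,30],"turn": -1.571}
    - {"linear": [-30,-47,50],"turn": -1.571}
    - {"linear": [-30,-47,58],"turn": -1.571}
    - {"linear": [-30,-47,58],"turn": -1.571}
    - {"linear": [-30,-47,58],"turn": -1.571}

```text
t: 28.75
eef_pos: [565.4, -9.3, 182.8]
tcp_rot: [-3.142, 0.001, -3.137]
ft_force: [-0.2, 0.1, -0.2]
opening: 0.653
```

Emit:
play_rows:
  targets:
    - {"linear": [-6,0,0],"turn": 0}
    - {"linear": [-12,0,0],"turn": 0}
    - {"linear": [-18,0,0],"turn": 0}
    - {"linear": [-24,0,0],"turn": 0}
    - {"linear": [-30,0,0],"turn": 0}
    - {"linear": [-36,0,0],"turn": 0}
    - {"linear": [-42,0,0],"turn": 0}
    - {"linear": [-48,0,0],"turn": 0}
    - {"linear": [-54,0,0],"turn": 0}
    - {"linear": [-60,0,0],"turn": 0}
    - {"linear": [-66,0,0],"turn": 0}
    - {"linear": [-72,0,0],"turn": 0}
    - {"linear": [-77,0,0],"turn": 0}
    - {"linear": [-82,0,0],"turn": 0}
    - {"linear": [-87,0,0],"turn": 0}
    - {"linear": [-90,0,0],"turn": 0}
    - {"linear": [-90,0,0],"turn": 0}
    - {"linear": [-90,0,0],"turn": 0}

```text
t: 31.0
eef_pos: [655.1, -8.8, 182.2]
tcp_rot: [3.142, 0.0, -3.136]
ft_force: [0.1, 0.6, -0.2]
opening: 0.653
```

Run:
```python
from h import *
rel((657,-9,183,180.3))
im,d,p=snap('side','s13')
cv2.imwrite('pics/s13c.png',cv2.resize(im[90:380,150:450],None,fx=2,fy=2)[:,:,::-1])
im,d,p=snap('top','t13');C=cloud(d,p); handsets(C)
cv2.imwrite('pics/t13c.png',cv2.resize(im[80:260,170:400],None,fx=3,fy=3)[:,:,::-1])
```

```text
t 31.0 pos [655.1  -8.8 182.2] rpy [ 3.142  0.    -3.136] F [ 0.1  0.6 -0.2] open 62.1
[-1.9, -0.2, -0.8] turn -0.0
ctr [737.3 196.3] size [65. 64.] len dir deg 44.4
ctr [612.2 234.1] size [ 49. 145.] len dir deg 169.0
```

View pics/s13c.png

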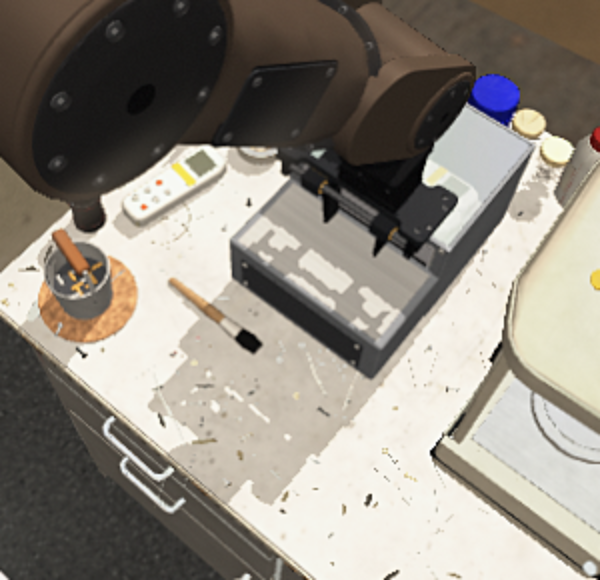

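View pics/t13c.png

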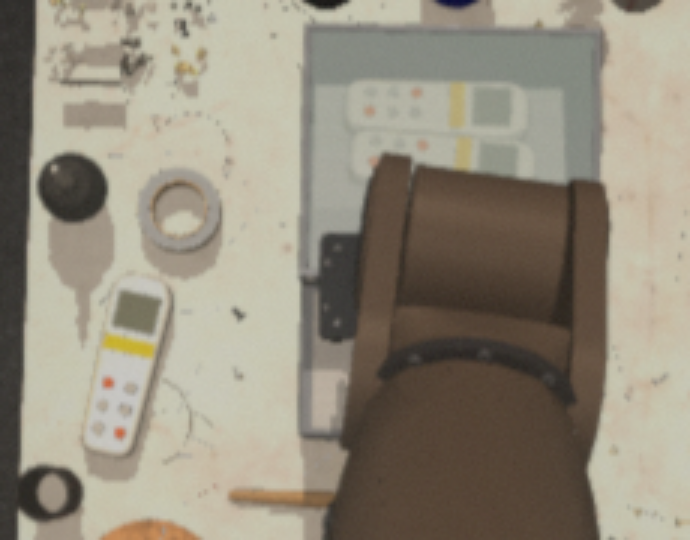

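Two handsets are in, side by side. Handset A is at (612, 234.5).

Run:
```python
from h import *
rel((612.3,234.5,215,168.5))
```

```text
t 31.1 pos [655.1  -8.8 182.2] rpy [ 3.141  0.    -3.136] F [0.  0.4 0.3] open 61.8
[41.5, 243.5, -32.8] turn 0.206
```

Emit:
play_rows:
  targets:
    - {"linear": [20,0,0],"turn": 0}
    - {"linear": [43,0,-40],"turn": 0}
    - {"linear": [43,20,-80],"turn": 0.05}
    - {"linear": [43,70,-90],"turn": 0.1}
    - {"linear": [43,120,-90],"turn": 0.15}
    - {"linear": [43,180,-90],"turn": 0.2}
    - {"linear": [42,243,-60],"turn": 0.206}
    - {"linear": [42,243,-33],"turn": 0.206}
    - {"linear": [42,243,-33],"turn": 0.206}
    - {"linear": [42,243,-33],"turn": 0.206}
  hand: 72

```text
t: 32.35
eef_pos: [612.3, 233.4, 216.4]
tcp_rot: [3.141, 0.001, 2.94]
ft_force: [0.9, -0.7, 0.3]
opening: 0.754
```

Run:
```python
from h import *
rel((612.3,234.5,81.5,168.5))
im,d,p=snap('wrist','w14')
im,d,p=snap('side','s14')
cv2.imwrite('pics/s14c.png',cv2.resize(im[90:380,150:450],None,fx=2,fy=2)[:,:,::-1])
```

```text
t 32.35 pos [612.3 233.4 216.4] rpy [3.141e+00 1.000e-03 2.940e+00] F [ 0.9 -0.7  0.3] open 71.7
[0.2, 1.1, 134.9] turn -0.001
```

View pics/w14.png

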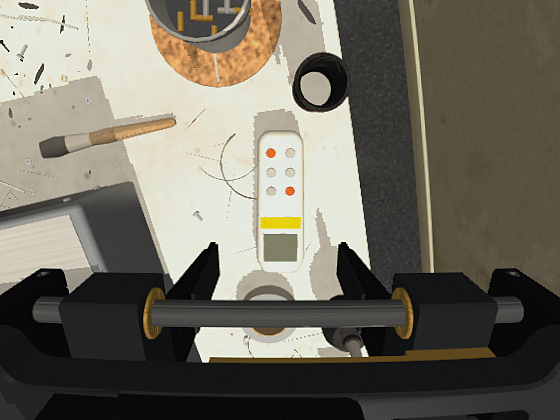

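View pics/s14c.png

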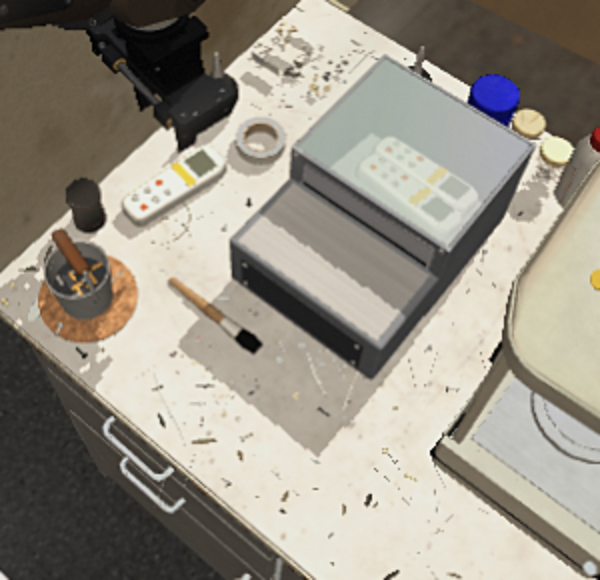

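Handset A (280,200) is aligned between the fingers, and the blower is clear. I'll descend.

Emit:
play_rows:
  targets:
    - {"linear": [0,1,50],"turn": 0}
    - {"linear": [0,1,95],"turn": 0}
    - {"linear": [0,1,122],"turn": 0}
    - {"linear": [0,1,134],"turn": 0}
    - {"linear": [0,1,134],"turn": 0}
    - {"linear": [0,1,134],"turn": 0}

```text
t: 33.2
eef_pos: [612.7, 235.0, 82.7]
tcp_rot: [3.141, 0.002, 2.941]
ft_force: [1.0, -0.1, -0.2]
opening: 0.758
```

Emit:
play_rows:
  targets:
    - {"linear": [0,0,0],"turn": 0}
    - {"linear": [0,0,0],"turn": 0}
    - {"linear": [0,0,0],"turn": 0}
    - {"linear": [0,0,0],"turn": 0}
    - {"linear": [0,0,0],"turn": 0}
  hand: 0

```text
t: 33.83
eef_pos: [612.1, 235.1, 81.6]
tcp_rot: [3.141, 0.0, 2.941]
ft_force: [-0.4, 1.0, 4.7]
opening: 0.49
```

Emit:
play_rows:
  targets:
    - {"linear": [0,0,-10],"turn": 0}
    - {"linear": [0,0,-40],"turn": 0}
    - {"linear": [0,0,-80],"turn": 0}
    - {"linear": [0,0,-130],"turn": 0}
    - {"linear": [0,0,-165],"turn": 0}
    - {"linear": [0,0,-180],"turn": 0}
    - {"linear": [0,0,-180],"turn": 0}

```text
t: 34.7
eef_pos: [612.0, 234.9, 261.5]
tcp_rot: [3.141, 0.001, 2.941]
ft_force: [-0.2, 0.0, -2.6]
opening: 0.484
```

Run:
```python
from h import *
rel((612,-9,260,90.3),(612,-9,182,90.3))
im,d,p=snap('side','s15')
cv2.imwrite('pics/s15c.png',cv2.resize(im[90:380,150:450],None,fx=2,fy=2)[:,:,::-1])
```

```text
t 34.7 pos [612.  234.9 261.5] rpy [3.141e+00 1.000e-03 2.941e+00] F [-0.2  0.  -2.6] open 46.0
[-48.7, -239.0, 1.5] turn 1.365
[-48.7, -239.0, 79.5] turn 1.365
```

View pics/s15c.png

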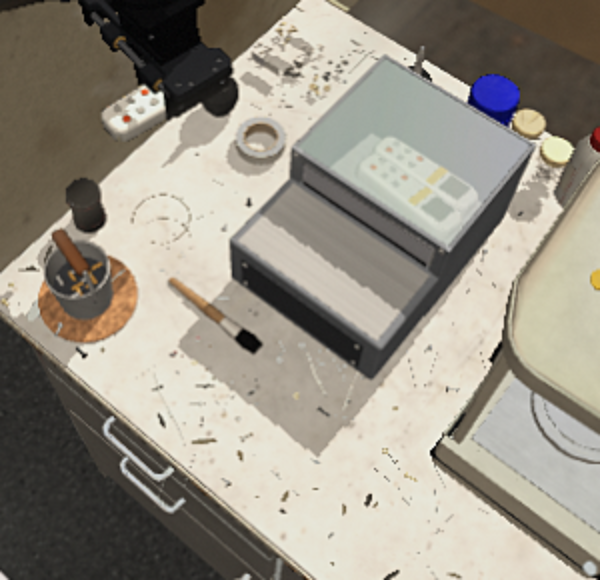

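Emit:
play_rows:
  targets:
    - {"linear": [-2,-12,0],"turn": 0.08}
    - {"linear": [-7,-36,0],"turn": 0.2}
    - {"linear": [-13,-65,0],"turn": 0.37}
    - {"linear": [-20,-98,0],"turn": 0.55}
    - {"linear": [-27,-132,0],"turn": 0.73}
    - {"linear": [-34,-165,0],"turn": 0.91}
    - {"linear": [-40,-195,0],"turn": 1.09}
    - {"linear": [-45,-220,0],"turn": 1.24}
    - {"linear": [-48,-235,0],"turn": 1.34}
    - {"linear": [-48.7,-239,0],"turn": 1.365}
    - {"linear": [-48.7,-239,0],"turn": 1.365}
    - {"linear": [-48.7,-239,20],"turn": 1.365}
    - {"linear": [-48.7,-239,45],"turn": 1.365}
    - {"linear": [-48.7,-239,66],"turn": 1.365}
    - {"linear": [-48.7,-239,77],"turn": 1.365}
    - {"linear": [-48.7,-239,80],"turn": 1.365}
    - {"linear": [-48.7,-239,80],"turn": 1.365}

```text
t: 36.88
eef_pos: [612.2, -8.5, 181.7]
tcp_rot: [3.141, -0.0, 1.577]
ft_force: [0.5, -0.0, -1.2]
opening: 0.484
```

Emit:
play_rows:
  targets:
    - {"linear": [0,0,0],"turn": 0}
    - {"linear": [0,0,0],"turn": 0}
    - {"linear": [0,0,0],"turn": 0}
    - {"linear": [0,0,-20],"turn": 0}
    - {"linear": [0,0,-60],"turn": 0}
    - {"linear": [0,0,-60],"turn": 0}
  hand: 62

```text
t: 37.62
eef_pos: [612.9, -9.1, 244.0]
tcp_rot: [3.137, 0.001, 1.576]
ft_force: [-0.8, 0.1, -1.0]
opening: 0.653
```

Run:
```python
from h import *
rel((566,-9,241,180.3),(566,-9,183,180.3),(657,-9,183,180.3))
im,d,p=snap('wrist','w16');C=cloud(d,p)
H=C[...,2]; m=(H>112)&(H<132)&(C[...,0]>570)&(C[...,0]<650)&(C[...,1]>-20); P=C[m]; print(P.min(0),P.max(0))
for a in (10,30,50): 
  q=P[abs(P[:,1]-a)<4]; print(a,q[:,0].min(),q[:,0].max())
```

```text
t 37.62 pos [612.9  -9.1 244. ] rpy [3.137e+00 1.000e-03 1.576e+00] F [-0.8  0.1 -1. ] open 62.1
[0.3, -46.9, 3.0] turn -1.571
[0.3, -46.9, 61.0] turn -1.571
[-0.2, 44.1, 61.0] turn -1.571
[590.59329554 -19.98683942 113.391895  ] [636.85788304  63.31800766 124.86887631]
10 591.3334749819701 636.1308761532723
30 591.8023097621835 635.4991832344261
50 592.1734261785671 633.8706275395748
```

View pics/w16.png

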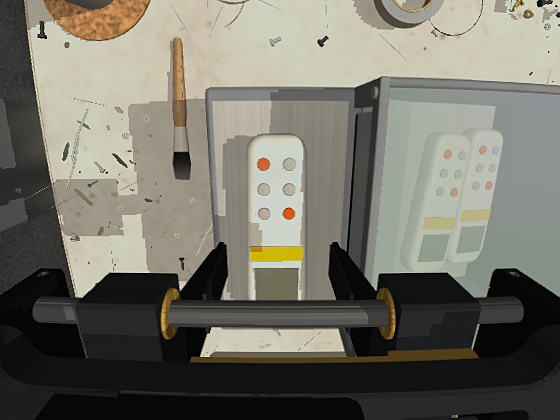

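Handset A lies square on the ledge. I'll repeat the push.

Emit:
play_rows:
  targets:
    - {"linear": [0,-20,0],"turn": -0.17}
    - {"linear": [0,-47,0],"turn": -0.35}
    - {"linear": [0,-47,0],"turn": -0.53}
    - {"linear": [0,-47,0],"turn": -0.71}
    - {"linear": [0,-47,0],"turn": -0.89}
    - {"linear": [0,-47,0],"turn": -1.07}
    - {"linear": [0,-47,0],"turn": -1.25}
    - {"linear": [0,-47,0],"turn": -1.43}
    - {"linear": [0,-47,0],"turn": -1.571}
    - {"linear": [0,-47,0],"turn": -1.571}
    - {"linear": [0,-47,30],"turn": -1.571}
    - {"linear": [0,-47,50],"turn": -1.571}
    - {"linear": [0,-47,58],"turn": -1.571}
    - {"linear": [0,-47,58],"turn": -1.571}
    - {"linear": [0,-47,58],"turn": -1.571}

```text
t: 39.55
eef_pos: [565.4, -9.2, 183.9]
tcp_rot: [-3.142, 0.001, -3.137]
ft_force: [0.1, 0.7, -0.1]
opening: 0.655
```

Emit:
play_rows:
  targets:
    - {"linear": [-6,0,0],"turn": 0}
    - {"linear": [-12,0,0],"turn": 0}
    - {"linear": [-18,0,0],"turn": 0}
    - {"linear": [-24,0,0],"turn": 0}
    - {"linear": [-30,0,0],"turn": 0}
    - {"linear": [-36,0,0],"turn": 0}
    - {"linear": [-42,0,0],"turn": 0}
    - {"linear": [-48,0,0],"turn": 0}
    - {"linear": [-54,0,0],"turn": 0}
    - {"linear": [-60,0,0],"turn": 0}
    - {"linear": [-66,0,0],"turn": 0}
    - {"linear": [-72,0,0],"turn": 0}
    - {"linear": [-77,0,0],"turn": 0}
    - {"linear": [-82,0,0],"turn": 0}
    - {"linear": [-87,0,0],"turn": 0}
    - {"linear": [-90,0,0],"turn": 0}
    - {"linear": [-90,0,0],"turn": 0}
    - {"linear": [-90,0,0],"turn": 0}

```text
t: 41.8
eef_pos: [655.1, -8.7, 183.2]
tcp_rot: [3.142, 0.0, -3.136]
ft_force: [0.3, 0.2, -0.2]
opening: 0.65
```

Run:
```python
from h import *
rel((657,-9,183,180.3))
im,d,p=snap('side','s17')
cv2.imwrite('pics/s17c.png',cv2.resize(im[90:380,150:450],None,fx=2,fy=2)[:,:,::-1])
```

```text
t 41.8 pos [655.1  -8.7 183.2] rpy [ 3.142  0.    -3.136] F [ 0.3  0.2 -0.2] open 61.8
[-1.9, -0.3, 0.2] turn -0.0
```

View pics/s17c.png

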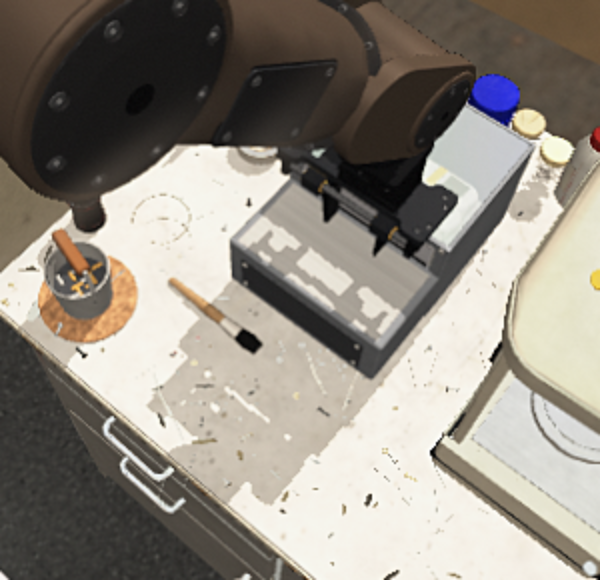

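Run:
```python
from h import *
rel((430.5,211.3,300,75.6))
```

```text
t 41.85 pos [655.1  -8.7 183.2] rpy [ 3.141  0.    -3.136] F [-0.1 -0.3 -0.7] open 62.0
[223.4, 221.2, -116.8] turn 1.827
```

Emit:
play_rows:
  targets:
    - {"linear": [20,0,0],"turn": 0}
    - {"linear": [50,5,-40],"turn": 0.1}
    - {"linear": [80,30,-90],"turn": 0.27}
    - {"linear": [223.4,221.3,-117],"turn": 1.828}
    - {"linear": [223.4,221.3,-117],"turn": 1.828}
    - {"linear": [223.4,221.3,-117],"turn": 1.828}
    - {"linear": [223.4,221.3,-117],"turn": 1.828}
    - {"linear": [223.4,221.3,-117],"turn": 1.828}
    - {"linear": [223.4,221.3,-117],"turn": 1.828}
    - {"linear": [223.4,221.3,-117],"turn": 1.828}
    - {"linear": [223.4,221.3,-117],"turn": 1.828}
    - {"linear": [223.4,221.3,-117],"turn": 1.828}
    - {"linear": [223.4,221.3,-117],"turn": 1.828}
    - {"linear": [223.4,221.3,-117],"turn": 1.828}
    - {"linear": [223.4,221.3,-117],"turn": 1.828}
  hand: 60

```text
t: 43.72
eef_pos: [430.5, 211.4, 300.3]
tcp_rot: [3.141, -0.0, 1.32]
ft_force: [0.5, -0.4, -0.2]
opening: 0.63
```

Run:
```python
from h import *
rel((430.5,211.3,171,75.6))
im,d,p=snap('wrist','w18')
im,d,p=snap('side','s18')
cv2.imwrite('pics/s18c.png',cv2.resize(im[90:380,150:450],None,fx=2,fy=2)[:,:,::-1])
im,d,p=snap('top','t18');C=cloud(d,p);handsets(C)
cv2.imwrite('pics/t18c.png',cv2.resize(im[80:260,170:400],None,fx=3,fy=3)[:,:,::-1])
```

```text
t 43.73 pos [430.5 211.4 300.3] rpy [ 3.141 -0.     1.32 ] F [ 0.5 -0.4 -0.2] open 59.9
[-0.1, 0.0, 129.3] turn 0.001
ctr [737.8 196.1] size [65. 62.] len dir deg 1.6
```

View pics/w18.png

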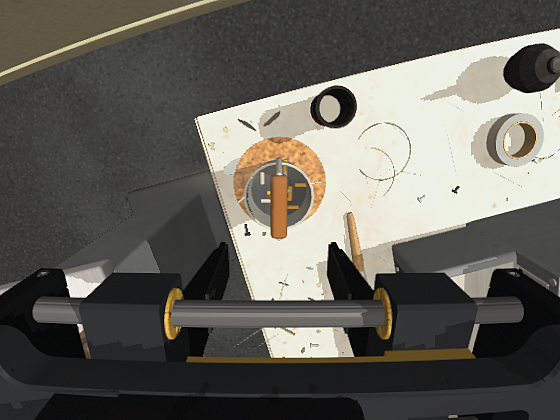

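View pics/s18c.png

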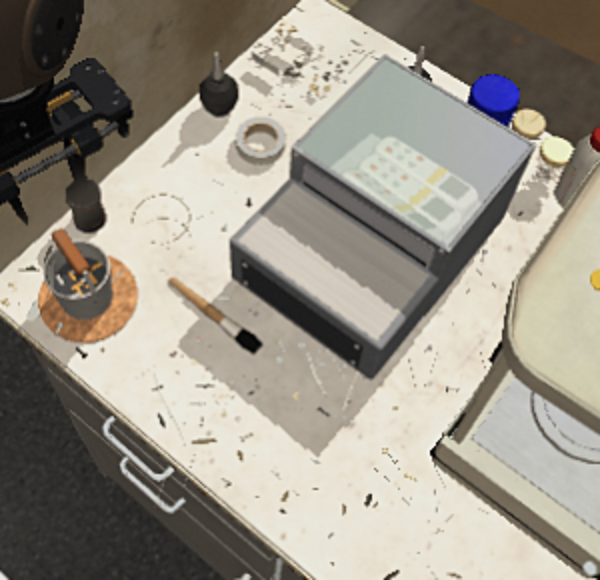

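View pics/t18c.png

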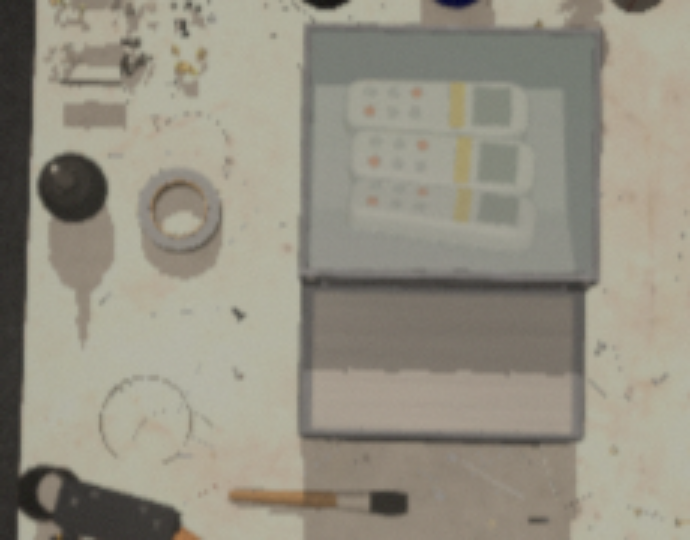

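All three handsets are in the box (third about 46 mm behind the port wall). The flap looks shut, and the pail handle is centred between the fingers at (278,205). I'll grip the pail.

Emit:
play_rows:
  targets:
    - {"linear": [0,0,45],"turn": 0}
    - {"linear": [0,0,85],"turn": 0}
    - {"linear": [0,0,115],"turn": 0}
    - {"linear": [0,0,129],"turn": 0}
    - {"linear": [0,0,129],"turn": 0}
    - {"linear": [0,0,129],"turn": 0}

```text
t: 44.62
eef_pos: [430.9, 211.6, 172.2]
tcp_rot: [3.14, -0.001, 1.319]
ft_force: [-0.0, 0.1, 0.1]
opening: 0.63
```

Emit:
play_rows:
  targets:
    - {"linear": [0,0,0],"turn": 0}
    - {"linear": [0,0,0],"turn": 0}
    - {"linear": [0,0,0],"turn": 0}
    - {"linear": [0,0,0],"turn": 0}
    - {"linear": [0,0,0],"turn": 0}
    - {"linear": [0,0,0],"turn": 0}
  hand: 0

```text
t: 45.38
eef_pos: [430.6, 211.4, 171.2]
tcp_rot: [3.142, -0.0, 1.319]
ft_force: [0.1, -0.6, -0.3]
opening: 0.169
```

Emit:
play_rows:
  targets:
    - {"linear": [0,0,-8],"turn": 0}
    - {"linear": [0,0,-35],"turn": 0}
    - {"linear": [0,0,-75],"turn": 0}
    - {"linear": [0,0,-115],"turn": 0}
    - {"linear": [0,0,-145],"turn": 0}
    - {"linear": [0,0,-155],"turn": 0}
    - {"linear": [0,0,-155],"turn": 0}

```text
t: 46.25
eef_pos: [430.3, 211.3, 326.1]
tcp_rot: [3.141, -0.0, 1.319]
ft_force: [-0.1, -0.1, -2.9]
opening: 0.164
```

Run:
```python
from h import *
rel((610,10,326,75.6),(610,10,268,75.6))
```

```text
t 46.25 pos [430.3 211.3 326.1] rpy [ 3.141 -0.     1.319] F [-0.1 -0.1 -2.9] open 15.6
[-150.2, 224.2, 0.1] turn -0.001
[-150.2, 224.2, 58.1] turn -0.001
```

Emit:
play_rows:
  targets:
    - {"linear": [-7,10,0],"turn": 0}
    - {"linear": [-20,30,0],"turn": 0}
    - {"linear": [-38,57,0],"turn": 0}
    - {"linear": [-58,87,0],"turn": 0}
    - {"linear": [-80,119,0],"turn": 0}
    - {"linear": [-100,150,0],"turn": 0}
    - {"linear": [-119,178,0],"turn": 0}
    - {"linear": [-135,201,0],"turn": 0}
    - {"linear": [-145,216,0],"turn": 0}
    - {"linear": [-150,224,0],"turn": 0}
    - {"linear": [-150,224,0],"turn": 0}
    - {"linear": [-150,224,10],"turn": 0}
    - {"linear": [-150,224,28],"turn": 0}
    - {"linear": [-150,224,45],"turn": 0}
    - {"linear": [-150,224,54],"turn": 0}
    - {"linear": [-150,224,57],"turn": 0}
    - {"linear": [-150,224,58],"turn": 0}
    - {"linear": [-150,224,58],"turn": 0}

```text
t: 48.5
eef_pos: [610.2, 10.3, 268.6]
tcp_rot: [3.141, -0.0, 1.319]
ft_force: [0.4, -0.5, -1.4]
opening: 0.166
```

Emit:
play_rows:
  targets:
    - {"linear": [0,0,0.7],"turn": 0}
    - {"linear": [0,0,0.7],"turn": 0}

```text
t: 48.75
eef_pos: [610.1, 10.3, 267.7]
tcp_rot: [3.141, -0.0, 1.319]
ft_force: [0.5, 0.1, -2.1]
opening: 0.169
```

Emit:
play_rows:
  targets:
    - {"linear": [0,0,0.8],"turn": 0}
    - {"linear": [0,0,0.8],"turn": 0}

```text
t: 49.0
eef_pos: [610.2, 10.3, 267.2]
tcp_rot: [3.141, -0.0, 1.319]
ft_force: [0.5, -1.0, 3.3]
opening: 0.166
```

Contact with the ledge. I'll release, rise and pull back.

Emit:
play_rows:
  targets:
    - {"linear": [0,0,0],"turn": 0}
    - {"linear": [0,0,0],"turn": 0}
    - {"linear": [0,0,0],"turn": 0}
    - {"linear": [0,0,0],"turn": 0}
    - {"linear": [0,0,-15],"turn": 0}
    - {"linear": [0,0,-50],"turn": 0}
    - {"linear": [0,0,-100],"turn": 0}
    - {"linear": [40,0,-110],"turn": 0}
    - {"linear": [100,-30,-110],"turn": 0}
    - {"linear": [160,-80,-110],"turn": 0}
    - {"linear": [210,-130,-110],"turn": 0}
    - {"linear": [210,-130,-110],"turn": 0}
    - {"linear": [210,-130,-110],"turn": 0}
    - {"linear": [210,-130,-110],"turn": 0}
  hand: 60

```text
t: 50.75
eef_pos: [536.9, 245.5, 377.4]
tcp_rot: [3.141, -0.0, 1.319]
ft_force: [-0.4, -0.3, 0.2]
opening: 0.634
```

Run:
```python
from h import *
rel()
im,d,p=snap('side','s19');C=cloud(d,p)
cv2.imwrite('pics/s19c.png',cv2.resize(im[90:380,150:450],None,fx=2,fy=2)[:,:,::-1])
P=C[(C[...,2]>195)&(C[...,0]>560)&(C[...,0]<660)&(abs(C[...,1]-10)<50)]; print('handle',cv2.minAreaRect(np.float32(P[:,:2])),np.median(P[:,2]))
# flap/wall plane points between z 104 and 140
F=C[(C[...,2]>104)&(C[...,2]<142)&(C[...,0]>655)&(C[...,0]<700)&(C[...,1]<-40)&(C[...,1]>-90)]
for z in range(104,142,6):
    q=F[abs(F[:,2]-z)<3]; print(z,len(q),np.median(q[:,0]) if len(q) else None)
im,d,p=snap('top','t19');C=cloud(d,p);handsets(C)
P=C[(C[...,2]>195)&(C[...,0]>560)&(C[...,0]<660)&(abs(C[...,1]-10)<50)]; print('handle',cv2.minAreaRect(np.float32(P[:,:2])),np.median(P[:,2]))
cv2.imwrite('pics/t19c.png',cv2.resize(im[80:260,170:400],None,fx=3,fy=3)[:,:,::-1])
```

```text
t 50.75 pos [536.9 245.5 377.4] rpy [ 3.141 -0.     1.319] F [-0.4 -0.3  0.2] open 60.3
handle ((607.8394775390625, 10.083698272705078), (67.43989562988281, 15.721341133117676), 73.77214813232422) 212.48457533269323
104 17 668.552254488374
110 35 668.6151244373963
116 27 668.5794514338088
122 34 668.8308246439819
128 26 668.703101237408
134 34 668.7961900094657
140 23 668.5561267248564
ctr [737.1 196.1] size [65. 64.] len dir deg 47.2
handle ((609.9083862304688, 11.900794982910156), (73.45687866210938, 15.977743148803711), 75.96722412109375) 214.4753798374199
```

View pics/s19c.png

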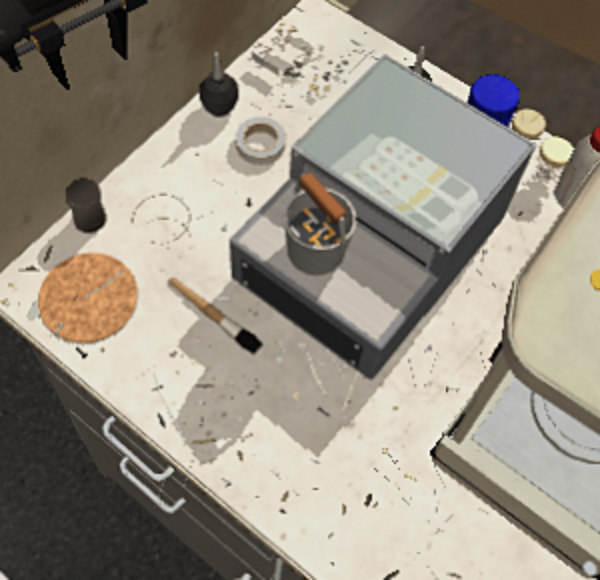

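View pics/t19c.png

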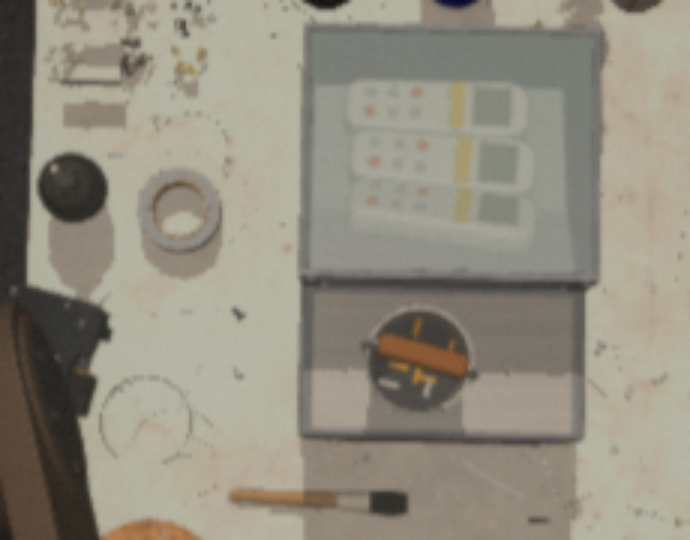

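```bash
python3 -c "
from cell import env
print(env.job_done())"
```

```text
the job is handed in; nothing more can be done
None
```

The job is done and handed in at about 51 s of the 210 s allowed. The hand-in gives no verdict, so the result rests on my last camera checks.

**What I did:** I lifted the pail by its handle onto the cork mat. Then I laid the three handsets one by one along the ledge and pushed each through the flap. Finally I stood the pail back on the ledge.

**Last checks:**
- **Handsets:** all three show through the clear lid. The one nearest the port lies about 46 mm behind the port wall. None is left on the part of the worktop in reach.
- **Flap:** its face is vertical, with x constant within 0.3 mm over its height, so it is shut.
- **Pail:** it stands upright and released, about 58 mm before the port wall and 20 mm off the ledge's middle.
- **Bystanders:** none looks moved. I measured only the tape roll, which is within about 1 mm of its start. The gripper touches nothing.

**What did not fit or went wrong:**
- **Fourth handset-like object:** one lies half under the balance, near (892, -300) mm and at the edge of the arm's reach. I took it for background, since at most three handsets exist, and left it.
- **Wrong move:** I mistyped one sign and sent the empty gripper over to the pail's side at 300 mm height. It touched nothing.
- **Camera difference:** the two views of the pail's handle differ by about 2 mm, which is within the calibration.

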